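Return the terminal blocks to their stock bin

ROBOT

A 6-joint arm with a two-finger parallel gripper is mounted at the origin on the work surface. World frame = base frame: x ahead of the robot, y to its left, z up, the work surface at z = 0. Lengths are in m, angles in rad, forces in N, time in s.
With the tool pointing down it reaches from about 0.375 to 0.975 m from the base axis. Payload 3.8 kg.
Tool frame: the origin (TCP) lies on the centre line of the jaws, within the pads' length; the fingertips stand 25 mm ahead of it and the grasp point (between the pads) lies 6 mm ahead of it; y points along the fingers, z is the direction in which the jaws open and shut, and the axes are right-handed (so a half turn about y gives the same grasp; the last joint's range is limited). The gripper opens to 85 mm and grips with 20 to 120 N. Pads are 22 mm wide; open, the fingers measure 114 mm over their backs; the gripper's body (76 mm by 85 mm) begins 54 mm behind the grasp point. The pads swing forward as they close: fully open they stand 13 mm farther back than shut.
Start: joints at [1.115, 0.264, 1.604, -0, 1.274, -0.037], TCP at [0.274, 0.617, 0.256] pointing down, gripper open.
Joint ranges: [-2.63, 2.63], [-0.94, 2.18], [0.31, 2.57], [-1.31, 4.45], [0, 2.66], [-2.55, 2.55]. Speed limits (rad/s): [2.57, 2.57, 3.14, 3.14, 3.14, 3.14].

INTERFACE

Orientations are given as a rotation vector (axis times angle).
In Python, from workcell import bot gives the robot as it stands.
- The arm moves only by the shell command python3 -m jog 'ROWS' [FORCE]. ROWS is JSON, a list of rows, each a list of 5 numbers: the shift along the world's x, y, z in mm, then the turn about the world's z in degrees, then the finger opening in mm, from 0 to 85.4. A call has exactly 10 rows; each row is the pose to reach, as a shift and turn from the pose commanded when the call began; what a row does not reach only later rows make up. A row lasts 1/8 s, in which the tool goes at most 62.5 mm and 10.7 degrees, less where a joint would pass 70% of its speed; a pose out of reach is approached as far as the arm can. A call with a gripper value outside its range is refused whole. The fingers move at their own pace and stop on an object; FORCE is the grip in N (left out, the last holds). Time passes only in rows, so rows that repeat a pose let the fingers close, or fill a call up. It gives the time, the measured TCP pose, the force and the opening at its end, in the units of the state.
- bot.read_state(): the state, without advancing time (a new reading comes with each control period).
- bot.read_camera(name): name is "scene" or "top" or "wrist"; returns a dict with "pixels" (400x640x3 uint8, red, green, blue), "fx", "fy", "cx", "cy" (pixels), "dist" ([k1, k2, p1, p2, k3] as OpenCV has them; the pictures are not rectified), "R" (3x3) and "t" (3): a world point X has camera coordinates R X + t. Camera axes: x right, y down, z forward; pixel columns grow to the right and rows downward; lengths in m; the calibration is good to about 2 mm. A picture is of the moment at which its call begins. There is no depth.
- bot.finish_job(): hands the job in, once; it reports no verdict.
The state is a dict: "time": time; "q": joint angles; "joint_vel": joint speeds; "joint_torque": joint torques, N m; "tool_pos": TCP position; "tcp_rot": TCP orientation; "wrist_force": force on the tool from outside, world axes, zero at the start; "torque": the same for the moment, N m; "width": opening from 0.0 (shut) to 1.0 (fully open).
Only numpy, scipy, OpenCV 4.12 (cv2) and the standard library are available. Lean on these libraries where they do the work, as an engineer would, in place of code of your own. Each camera call takes 0.05 s, during which the arm holds its last target.

TASK

Pick up the sorter tray by its handle and, low over the bin that already holds the same kind of part as the tray, tip all three blocks out of its open end into that bin. Then set the empty tray back down flat on the bench, let go, and leave the other two bins' parts and everything else on the bench where they are.

Things in the scene. Friction and masses are not known exactly. Their poses are not given: they have to be found in the camera images.
- tray: the loose aluminium sorter tray holding three blocks, about 160 g empty: 120 mm long (x), 90 mm wide (y), floor and walls 3 mm thick, side and back walls 27 mm high. The end at its -x is open (the mouth), roughly towards the robot; nothing but friction keeps the blocks from leaving there. A carrying handle bridges it across the middle. Origin at the centre of its underside, z up
- tray_handle (a point): centre of the tray's handle: a black bar along the tray's y, 12 mm thick (x), 22 mm high (z), 84 mm clear between its two side posts; 66 mm above the tray's underside, over the tray's centre; 52 mm clear from tray floor to bar. Axes as the tray's
- tray_mouth (a point): middle of the tray's open edge, on the tray floor (60 mm from its centre along -x, 3 mm above the underside)
- bin_1: the left (largest y) of three identical fixed black open bins on a 12 mm thick plywood board: outside 130 (x) x 150 (y) x 55 mm high, walls and floor 4 mm. Origin at the centre of its underside (12 mm above the bench), z up
- bin_2: the middle of three identical fixed black open bins on a 12 mm thick plywood board: outside 130 (x) x 150 (y) x 55 mm high, walls and floor 4 mm. Origin at the centre of its underside (12 mm above the bench), z up
- bin_3: the right (smallest y) of three identical fixed black open bins on a 12 mm thick plywood board: outside 130 (x) x 150 (y) x 55 mm high, walls and floor 4 mm. Origin at the centre of its underside (12 mm above the bench), z up
- block_1: one of the three in the tray: a grey screw-terminal block, 36 (x) x 26 (y) x 26 mm (z), stepped top with two screw heads, 20 g; origin at the centre of its underside, z up
- block_2: one of the three in the tray: a grey screw-terminal block, 36 (x) x 26 (y) x 26 mm (z), stepped top with two screw heads, 20 g; origin at the centre of its underside, z up
- block_3: one of the three in the tray: a grey screw-terminal block, 36 (x) x 26 (y) x 26 mm (z), stepped top with two screw heads, 20 g; origin at the centre of its underside, z up
- block_stock: the stock piece lying in one of the bins (which one varies): a grey screw-terminal block, 36 (x) x 26 (y) x 26 mm (z), stepped top with two screw heads, 20 g; origin at the centre of its underside, z up
- capacitor: a grey capacitor, upright cylinder 30 mm across, 38 mm high, standing in another bin (varies); origin at the centre of its underside
- coil: a grey ring core, 40 mm outside, 20 mm hole, 16 mm high, lying flat in the remaining bin (varies); origin at the centre of its underside
- board: bystander: the red bare circuit board, 85 x 75 mm, on four 6 mm brass standoffs, parts on top up to 22 mm high
- probe: bystander: the debug probe, a white plastic stick 85 x 26 x 14 mm
- driver: bystander: a screwdriver, 150 mm long, lying on the bench
- spool: bystander: an upright steel wire spool, 56 mm across, 40 mm high
- flux: bystander: a small capped bottle, 36 mm across, 75 mm high
Mind the look-alikes: they are no part of the job. What is shaped like the tray but green or yellow is not meant.

How it is judged:
On the way, in this order (a step that is already met when the one before it is completed fails the run):
1. the tray is lifted off the bench with all three blocks still in it (height (world z) of tray above 0.03 m and angle between tray's own z axis and vertical below 0.35 rad and x of each of block_1, block_2, block_3 in the frame of tray above -0.065 m and distance between each of block_1, block_2, block_3 and tray below 0.085 m), for 0.1 s.
2. the tray is held tipped, above the bench (angle between tray's own z axis and vertical above 0.4 rad and height (world z) of tray_handle above 0.09 m), for 0.1 s.
At the end, for the whole second after the job is handed in: All three blocks and the stock block lie at rest in the bin where the stock block was (inside its walls, below its rim), which holds neither the capacitor nor the ring core; the tray stands flat (within 0.08 rad) directly on the bench (within 6 mm), released and at rest ((((x of block_1 in the frame of bin_1 between -0.064 and 0.064 m and y of block_1 in the frame of bin_1 between -0.074 and 0.074 m and z of block_1 in the frame of bin_1 between -0.005 and 0.055 m) and (x of block_2 in the frame of bin_1 between -0.064 and 0.064 m and y of block_2 in the frame of bin_1 between -0.074 and 0.074 m and z of block_2 in the frame of bin_1 between -0.005 and 0.055 m) and (x of block_3 in the frame of bin_1 between -0.064 and 0.064 m and y of block_3 in the frame of bin_1 between -0.074 and 0.074 m and z of block_3 in the frame of bin_1 between -0.005 and 0.055 m) and (x of block_stock in the frame of bin_1 between -0.064 and 0.064 m and y of block_stock in the frame of bin_1 between -0.074 and 0.074 m and z of block_stock in the frame of bin_1 between -0.005 and 0.055 m) and not (x of capacitor in the frame of bin_1 between -0.064 and 0.064 m and y of capacitor in the frame of bin_1 between -0.074 and 0.074 m and z of capacitor in the frame of bin_1 between -0.005 and 0.055 m) and not (x of coil in the frame of bin_1 between -0.064 and 0.064 m and y of coil in the frame of bin_1 between -0.074 and 0.074 m and z of coil in the frame of bin_1 between -0.005 and 0.055 m)) or ((x of block_1 in the frame of bin_2 between -0.064 and 0.064 m and y of block_1 in the frame of bin_2 between -0.074 and 0.074 m and z of block_1 in the frame of bin_2 between -0.005 and 0.055 m) and (x of block_2 in the frame of bin_2 between -0.064 and 0.064 m and y of block_2 in the frame of bin_2 between -0.074 and 0.074 m and z of block_2 in the frame of bin_2 between -0.005 and 0.055 m) and (x of block_3 in the frame of bin_2 between -0.064 and 0.064 m and y of block_3 in the frame of bin_2 between -0.074 and 0.074 m and z of block_3 in the frame of bin_2 between -0.005 and 0.055 m) and (x of block_stock in the frame of bin_2 between -0.064 and 0.064 m and y of block_stock in the frame of bin_2 between -0.074 and 0.074 m and z of block_stock in the frame of bin_2 between -0.005 and 0.055 m) and not (x of capacitor in the frame of bin_2 between -0.064 and 0.064 m and y of capacitor in the frame of bin_2 between -0.074 and 0.074 m and z of capacitor in the frame of bin_2 between -0.005 and 0.055 m) and not (x of coil in the frame of bin_2 between -0.064 and 0.064 m and y of coil in the frame of bin_2 between -0.074 and 0.074 m and z of coil in the frame of bin_2 between -0.005 and 0.055 m)) or ((x of block_1 in the frame of bin_3 between -0.064 and 0.064 m and y of block_1 in the frame of bin_3 between -0.074 and 0.074 m and z of block_1 in the frame of bin_3 between -0.005 and 0.055 m) and (x of block_2 in the frame of bin_3 between -0.064 and 0.064 m and y of block_2 in the frame of bin_3 between -0.074 and 0.074 m and z of block_2 in the frame of bin_3 between -0.005 and 0.055 m) and (x of block_3 in the frame of bin_3 between -0.064 and 0.064 m and y of block_3 in the frame of bin_3 between -0.074 and 0.074 m and z of block_3 in the frame of bin_3 between -0.005 and 0.055 m) and (x of block_stock in the frame of bin_3 between -0.064 and 0.064 m and y of block_stock in the frame of bin_3 between -0.074 and 0.074 m and z of block_stock in the frame of bin_3 between -0.005 and 0.055 m) and not (x of capacitor in the frame of bin_3 between -0.064 and 0.064 m and y of capacitor in the frame of bin_3 between -0.074 and 0.074 m and z of capacitor in the frame of bin_3 between -0.005 and 0.055 m) and not (x of coil in the frame of bin_3 between -0.064 and 0.064 m and y of coil in the frame of bin_3 between -0.074 and 0.074 m and z of coil in the frame of bin_3 between -0.005 and 0.055 m))) and angle between tray's own z axis and vertical below 0.08 rad and height (world z) of tray between -0.006 and 0.006 m and linear speed of each of tray, block_1, block_2, block_3, block_stock below 0.03 m/s); the robot touches nothing.
It fails at once if the capacitor or the ring core is moved more than 30 mm (distance of any of capacitor, coil from where it was at the start of the episode above 0.03 m).
It fails at once if the tray is tipped (over 0.5 rad) with its mouth more than 250 mm above the bench (angle between tray's own z axis and vertical above 0.5 rad and height (world z) of tray_mouth above 0.25 m).
It fails at once if a bystander is moved more than 30 mm (distance of any of board, probe, driver, spool, flux from where it was at the start of the episode above 0.03 m).
It also fails if it takes over 58 s, if anything falls off the work surface, if the arm or the gripper's body presses on something with over 40 N, if the wrist force passes 120 N, or if a joint passes its speed limit or range.

## Working session

There is one attempt and no reset: what is moved stays moved. The work goes in short steps, Python scripts to look and compute and a shell command to move; the robot and the scene stay as the last step left them, time stands still between calls to the robot, and variables do not carry over. Pictures are saved under pics/ and viewed, and the job is handed in when it is done.

```bash
ls; mkdir -p pics
python3 - <<'E'
from workcell import bot
import cv2
print(bot.read_state())
for n in("scene","top","wrist"):
    c=bot.read_camera(n); cv2.imwrite(f"pics/{n}0.png",c["pixels"][:,:,::-1])
    print(n,c["fx"],c["cx"],c["cy"],c["dist"],c["R"],c["t"])
E
```

```text
pics
{'time': 0.0, 'q': array([ 1.11510902e+00,  2.64781465e-01,  1.60541879e+00,  1.84173307e-05,
        1.27370127e+00, -3.69219136e-02]), 'joint_vel': array([ 0.000295  ,  0.00032847, -0.0010492 , -0.0005103 , -0.0008585 ,
       -0.00054691]), 'joint_torque': array([-6.64057534e-04, -5.15107119e+01, -3.67321837e+01, -5.39818686e-06,
        1.27495191e-02,  1.44846950e-05]), 'tool_pos': array([0.27418015, 0.61604346, 0.25491871]), 'tcp_rot': array([-1.54796625,  0.32902592, -0.32810906]), 'wrist_force': array([-0.65697186,  0.21071331, -0.03318848]), 'torque': array([-0.03114138, -0.00346142,  0.01096703]), 'width': 1.003119121232534}
scene 463.07618004871836 322.3161429502118 200.8066659751166 [-0.0138378  0.         0.         0.         0.       ] [[ 0.58933531  0.80783964 -0.00888884]
 [ 0.48955271 -0.36584778 -0.79151345]
 [-0.6426679   0.46211527 -0.6110871 ]] [-0.30058809 -0.19110187  1.69853772]
top 508.613645755809 327.60351006405904 198.73760327399245 [-0.01709822  0.          0.          0.          0.        ] [[-0.01318439 -0.99971557 -0.01987332]
 [-0.98848295  0.01602766 -0.15048112]
 [ 0.15075685  0.01766044 -0.98841311]] [0.01791867 0.50950735 1.27718948]
wrist 284.01362220926643 320.60768673161266 196.95335181515145 [0.01563707 0.         0.         0.         0.        ] [[ 0.40671278  0.91355102 -0.0030411 ]
 [ 0.88304173 -0.39227252  0.2576035 ]
 [ 0.234141   -0.10745606 -0.96624593]] [-0.67318927 -0.03314132  0.37858966]
```

Create h.py:
```python
import numpy as np, cv2
from workcell import bot
def cam(n,f=None):
    c=bot.read_camera(n)
    if f: cv2.imwrite("pics/"+f+".png",c["pixels"][:,:,::-1])
    c["K"]=np.array([[c["fx"],0,c["cx"]],[0,c["fy"],c["cy"]],[0,0,1.]]);c["R"]=np.array(c["R"]);c["t"]=np.array(c["t"]);c["dist"]=np.array(c["dist"])
    return c
def px2w(c,pts,z):
    u=cv2.undistortPoints(np.array(pts,float).reshape(-1,1,2),c["K"],c["dist"]).reshape(-1,2)
    d=np.c_[u,np.ones(len(u))]@c["R"]; o=-c["R"].T@c["t"]
    s=(z-o[2])/d[:,2]; return o+d*s[:,None]
def w2px(c,X):
    return cv2.projectPoints(np.array(X,float).reshape(-1,1,3),cv2.Rodrigues(c["R"])[0],c["t"],c["K"],c["dist"])[0].reshape(-1,2)
def crop(c,f,x0,y0,x1,y1,k):
    cv2.imwrite("pics/"+f+".png",cv2.resize(c["pixels"][y0:y1,x0:x1,::-1],None,fx=k,fy=k,interpolation=cv2.INTER_CUBIC))
```

```text
(no output)
```

View pics/scene0.png

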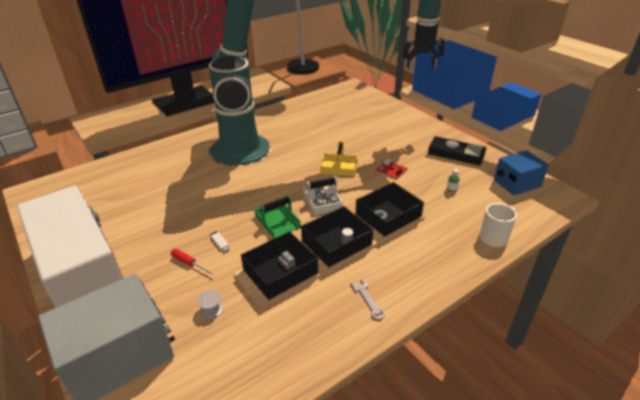

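View pics/top0.png

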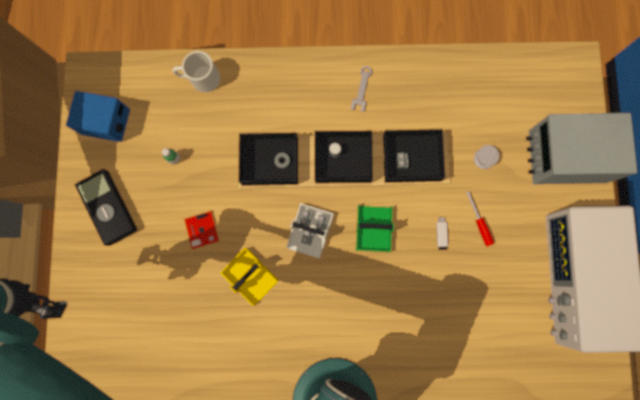

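View pics/wrist0.png

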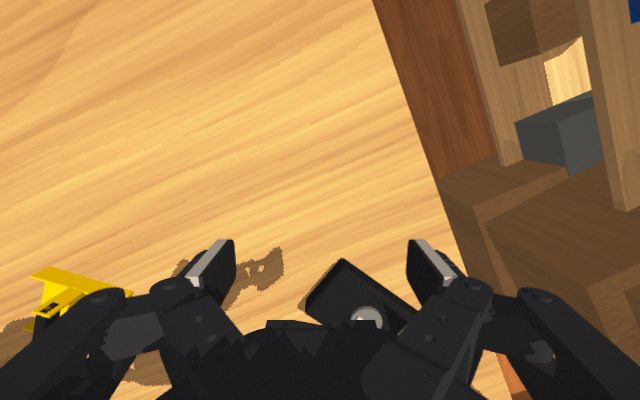

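The candidates in the top image are silver (311,230), green (376,228) and yellow (248,276). Silver is the one that fits, since green and yellow are excluded. The grey block looks to be in the right bin (414,155). I'll enlarge the image to confirm.

Run:
```python
from h import *
c=cam("top")
crop(c,"topc",230,120,450,290,3.6)
P=px2w(c,[[311,230],[376,228],[248,276]],0.04);print(P.round(3))
P=px2w(c,[[269,158],[343,156],[414,155]],0.067);print(P.round(3))
c=cam("scene"); crop(c,"scc",230,150,430,300,4)
```

```text
[[ 0.429  0.054  0.04 ]
 [ 0.432 -0.112  0.04 ]
 [ 0.315  0.215  0.04 ]]
[[ 0.614  0.159  0.067]
 [ 0.616 -0.031  0.067]
 [ 0.615 -0.213  0.067]]
```

View pics/topc.png

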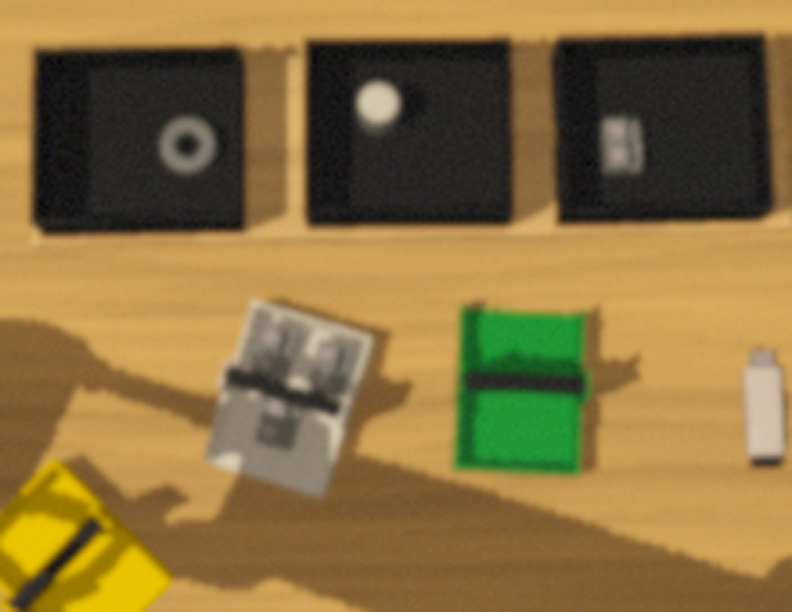

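View pics/scc.png

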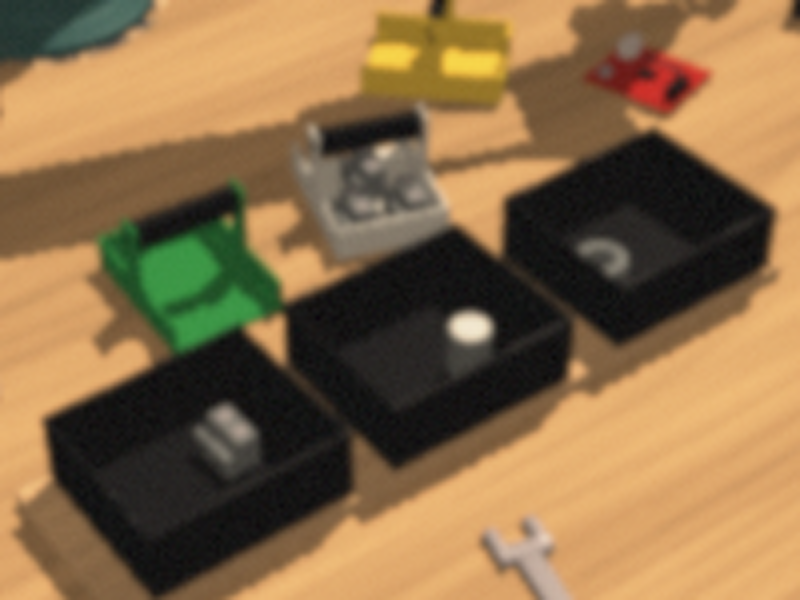

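```bash
cat >> h.py <<'E'
def tool():
    s=bot.read_state(); R=cv2.Rodrigues(np.array(s["tcp_rot"]))[0]
    print("t",round(s["time"],2),"pos",s["tool_pos"].round(4),"y",R[:,1].round(3),"z",R[:,2].round(3),"F",s["wrist_force"].round(1),"w",round(s["width"]*85.4,1),"q",s["q"].round(2))
    return s,R
E
python3 - <<'E'
from h import *
c=cam("top"); o=lambda L:[[230+x/3.6-.36,120+y/3.6-.36] for x,y in L]
tool()
print("bar",px2w(c,o([(228,376),(343,406)]),0.077).round(4))
print("tray top corners back L,R",px2w(c,o([(250,299),(373,335)]),0.027).round(4))
print("mouth corners",px2w(c,o([(207,459),(324,497)]),0.003).round(4))
print("bin3 rim",px2w(c,o([(556,40),(765,36),(771,214),(560,221)]),0.067).round(4))
print("stock",px2w(c,o([(601,118),(642,118),(642,172),(602,172)]),0.04).round(4))
print("cap",px2w(c,o([(377,103)]),0.054).round(4))
E
```

```text
t 0.3 pos [0.2744 0.6165 0.2558] y [-0.    -0.001 -1.   ] z [ 0.407  0.914 -0.001] F [ 0.6  0.3 -0.2] w 85.5 q [ 1.12  0.26  1.6   0.    1.27 -0.04]
bar [[0.4413 0.097  0.077 ]
 [0.4193 0.0175 0.077 ]]
tray top corners back L,R [[ 0.5023  0.0852  0.027 ]
 [ 0.4746 -0.0036  0.027 ]]
mouth corners [[0.3884 0.119  0.003 ]
 [0.3596 0.0339 0.003 ]]
bin3 rim [[ 0.6804 -0.1381  0.067 ]
 [ 0.6806 -0.2875  0.067 ]
 [ 0.551  -0.2855  0.067 ]
 [ 0.5485 -0.1369  0.067 ]]
stock [[ 0.6291 -0.1716  0.04  ]
 [ 0.6286 -0.2013  0.04  ]
 [ 0.5886 -0.1998  0.04  ]
 [ 0.5891 -0.171   0.04  ]]
cap [[ 0.6397 -0.0091  0.054 ]]
```

```bash
python3 -m jog '[[15,-50,0,-8,85],[31,-105,0,-17,85],[47,-165,0,-26,85],[63,-225,0,-35,85],[79,-285,0,-44,85],[95,-345,0,-53,85],[112,-405,0,-62,85],[128,-460,0,-71,85],[145,-515,0,-79,85],[156,-558,-30,-83,85]]' 20
python3 - <<'E'
from h import *
tool(); c=cam("wrist","w1")
E
```

```text
time: 1.55
tool_pos: [0.4332, 0.0567, 0.229]
tcp_rot: [-1.045, 1.422, -1.429]
wrist_force: [1.2, -0.0, -0.1]
width: 0.995
t 1.55 pos [0.4332 0.0567 0.229 ] y [ 0.008  0.    -1.   ] z [ 0.955 -0.296  0.007] F [ 1.2 -0.  -0.1] w 84.9 q [ 0.07 -0.19  2.12 -0.    1.2   0.37]
```

View pics/w1.png

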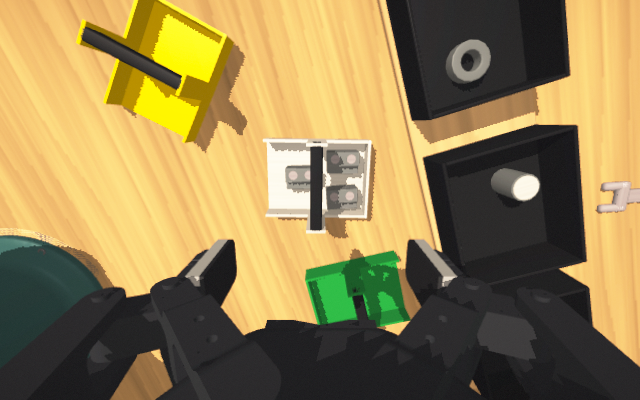

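The wrist view shows the silver tray with its bar from (317,143) to (316,231), square to the jaws. The three blocks are inside.

Run:
```python
from h import *
s,R=tool(); c=cam("wrist"); crop(c,"w1c",230,110,410,250,4)
P=px2w(c,[[317,143],[316,231]],0.077);print(P.round(4),P.mean(0)-s["tool_pos"])
d=P[0]-P[1];print(np.degrees(np.arctan2(-d[0],d[1])), np.degrees(np.arctan2(R[1,2],R[0,2])))
```

```text
t 1.6 pos [0.4304 0.0525 0.2232] y [-0.001 -0.004 -1.   ] z [ 0.954 -0.299 -0.   ] F [-0.8 -2.8 -3.2] w 85.0 q [ 0.07 -0.18  2.13 -0.    1.2   0.37]
[[0.4402 0.0962 0.077 ]
 [0.4132 0.0145 0.077 ]] [-0.00372527  0.00283114 -0.14618383]
-18.260842590305522 -17.402139072250744
```

View pics/w1c.png

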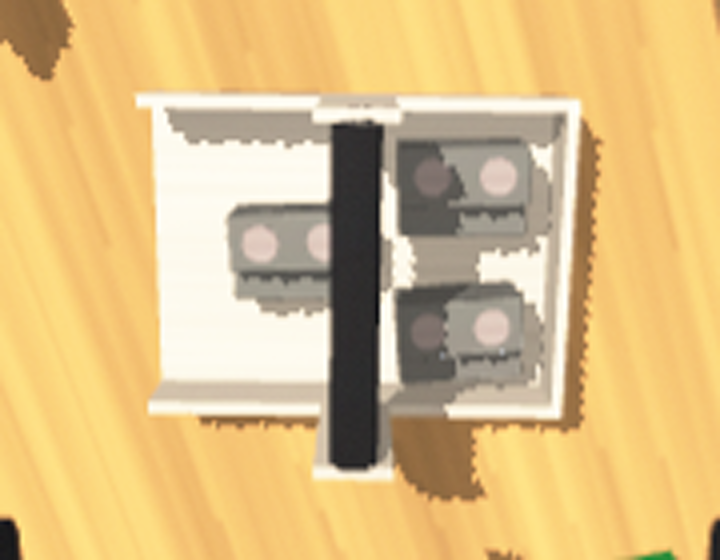

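```bash
python3 -m jog '[[-1,-1,-20,0,85],[-1,-1,-50,0,85],[-1,-1,-80,0,85],[-1,-1,-110,0,85],[-1,-1,-135,0,85],[-1,-1,-148,0,85],[-1,-1,-153,0,85],[-1,-1,-153,0,85],[-1,-1,-153,0,85],[-1,-1,-153,0,85]]' 20
python3 - <<'E'
from h import *
tool(); c=cam("wrist","w2")
E
```

```text
time: 2.9
tool_pos: [0.4302, 0.0577, 0.0741]
tcp_rot: [-1.052, 1.423, -1.425]
wrist_force: [-0.7, -0.2, 0.6]
width: 0.999
t 2.9 pos [0.4302 0.0577 0.0741] y [ 0.002  0.    -1.   ] z [ 0.956 -0.292  0.002] F [-0.7 -0.2  0.6] w 85.3 q [0.08 0.   2.27 0.   0.87 0.37]
```

View pics/w2.png

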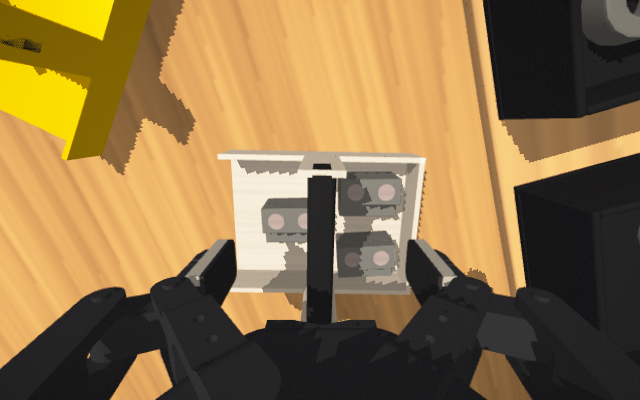

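The bar lies between the open jaws, so I'll close.

```bash
python3 -m jog '[[0,0,0,0,60],[0,0,0,0,35],[0,0,0,0,20],[0,0,0,0,10],[0,0,0,0,5],[0,0,0,0,5],[0,0,0,0,5],[0,0,0,0,5],[0,0,0,0,5],[0,0,0,0,5]]' 25; python3 -m jog '[[0,0,2,0,5],[0,0,6,0,5],[0,0,12,0,5],[0,0,18,0,5],[0,0,26,0,5],[0,0,34,0,5],[0,0,42,0,5],[0,0,49,0,5],[0,0,54,0,5],[0,0,56,0,5]]'
python3 - <<'E'
from h import *
tool(); c=cam("wrist","w3"); c=cam("scene"); crop(c,"s3",230,130,430,280,4)
E
```

```text
time: 4.2
tool_pos: [0.4296, 0.0577, 0.0733]
tcp_rot: [-1.054, 1.424, -1.424]
wrist_force: [0.5, 0.6, -0.2]
width: 0.136
time: 5.45
tool_pos: [0.4297, 0.0577, 0.1297]
tcp_rot: [-1.054, 1.424, -1.424]
wrist_force: [-0.1, 0.8, -1.6]
width: 0.135
t 5.45 pos [0.4297 0.0577 0.1297] y [ 0.001  0.    -1.   ] z [ 0.956 -0.292  0.   ] F [-0.1  0.8 -1.6] w 11.5 q [ 0.08 -0.08  2.23  0.    0.99  0.37]
```

View pics/w3.png

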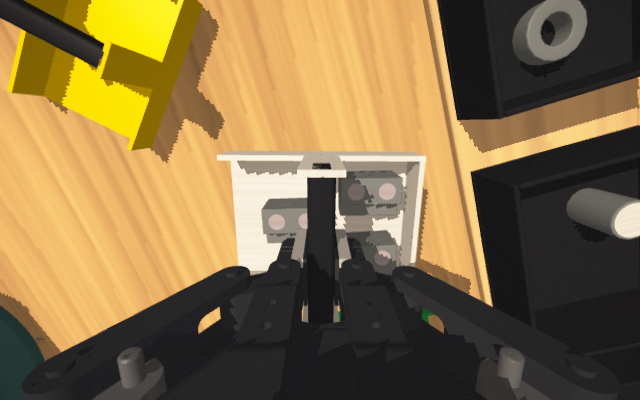

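View pics/s3.png

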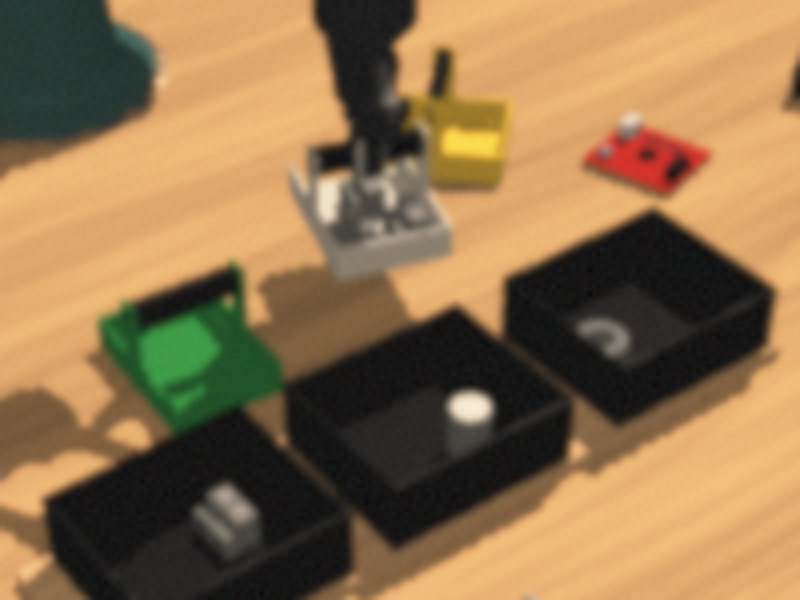

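The tray is lifted level with its blocks. The stock block is in bin_3 at about (0.609,-0.186), so I'll carry the tray there, turning it to yaw 0.

```bash
python3 -m jog '[[0,0,8,0,5],[0,0,20,0,5],[0,0,34,0,5],[0,-5,46,1,5],[4,-16,54,3,5],[12,-32,59,5,5],[26,-52,61,8,5],[42,-74,61,10,5],[60,-98,61,12,5],[78,-122,61,14,5]]' 20; python3 -m jog '[[18,-24,0,1,5],[36,-48,0,2,5],[54,-72,0,3,5],[72,-96,0,3,5],[90,-119,0,3,5],[107,-138,0,3,5],[120,-152,0,3,5],[128,-161,0,3,5],[133,-166,0,3,5],[133,-166,0,3,5]]'
python3 - <<'E'
from h import *
tool(); c=cam("top"); crop(c,"t4",330,100,470,210,5); c=cam("wrist","w4")
E
```

```text
time: 6.8
tool_pos: [0.5082, -0.0655, 0.1911]
tcp_rot: [-1.184, 1.246, -1.247]
wrist_force: [-0.1, 1.1, -2.7]
width: 0.134
time: 8.05
tool_pos: [0.6405, -0.2304, 0.1903]
tcp_rot: [-1.209, 1.209, -1.209]
wrist_force: [0.5, -0.2, -3.0]
width: 0.131
t 8.05 pos [ 0.6405 -0.2304  0.1903] y [-0.  0. -1.] z [ 1.  0. -0.] F [ 0.5 -0.2 -3. ] w 11.2 q [-0.38  0.32  1.66  0.    1.17 -0.38]
```

View pics/t4.png

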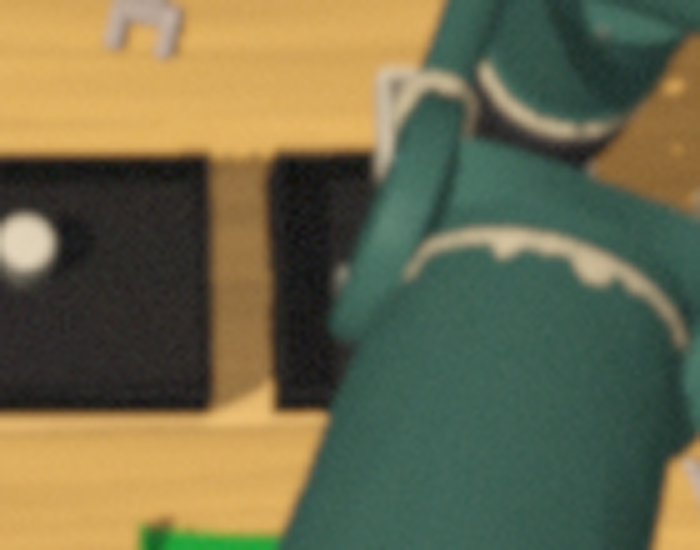

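View pics/w4.png

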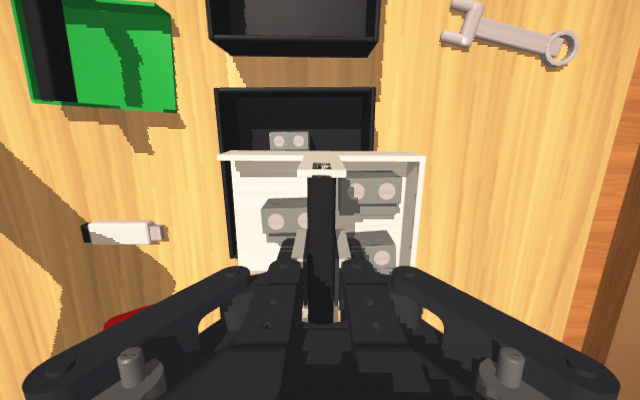

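```bash
python3 -m jog '[[0,0,-8,0,5],[0,0,-20,0,5],[0,0,-32,0,5],[0,0,-42,0,5],[0,0,-47,0,5],[0,0,-50,0,5],[0,0,-53,0,5],[0,0,-55,0,5],[-1,0,-57,0,5],[-2,0,-58,0,5]]' 20
python3 - <<'E'
from h import *
tool(); c=cam("scene"); crop(c,"s5",220,180,380,300,5); c=cam("wrist","w5")
E
```

```text
time: 9.4
tool_pos: [0.6402, -0.2309, 0.1395]
tcp_rot: [-1.207, 1.205, -1.213]
wrist_force: [-10.1, 5.2, 25.2]
width: 0.132
t 9.4 pos [ 0.6402 -0.2309  0.1395] y [ 0.005 -0.002 -1.   ] z [ 1.    -0.     0.005] F [-10.1   5.2  25.2] w 11.3 q [-0.38  0.36  1.7   0.    1.07 -0.38]
```

View pics/s5.png

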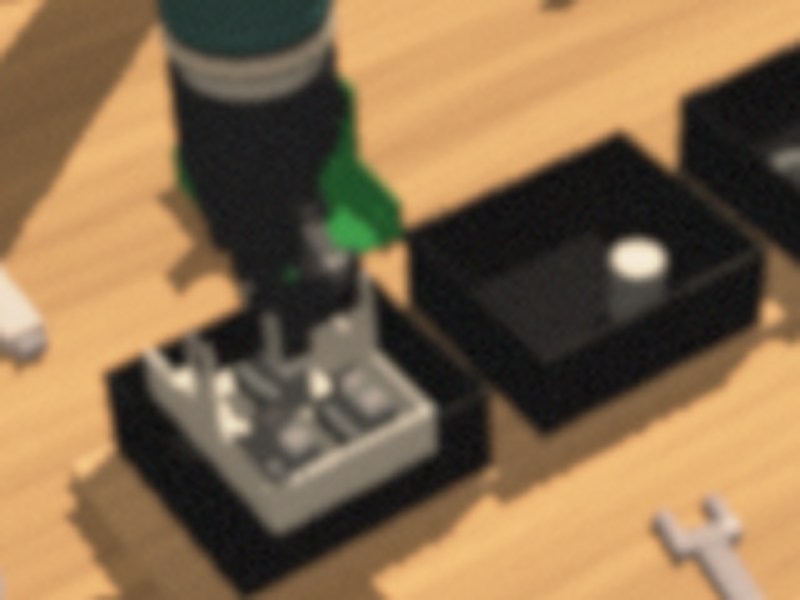

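View pics/w5.png

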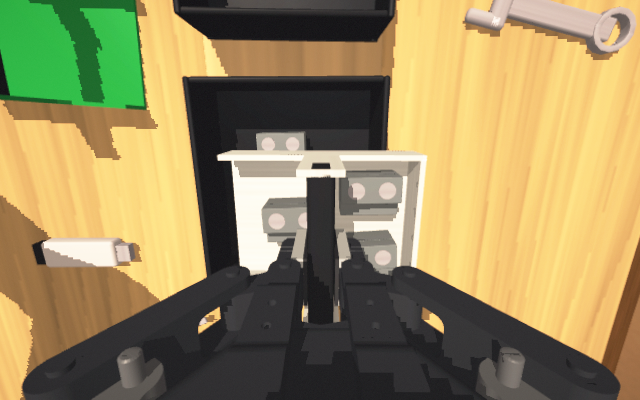

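Gripped stiffly, the bar doesn't pitch: wrist force is 25 N and the tray stays flat. I'll ease off instead. I'll hang the tray just past its balance on the far rim, then loosen the jaws and let it tip in a controlled way while they follow it.

```bash
python3 -m jog '[[0,0,5,0,5],[0,0,10,0,5],[0,0,13,0,5],[4,0,14,0,5],[8,0,14,0,5],[12,0,14,0,5],[13,0,13,0,5],[13,0,11,0,5],[13,0,10,0,5],[13,0,10,0,5]]' 20
python3 - <<'E'
from h import *
tool(); c=cam("scene"); crop(c,"s6",220,180,380,300,5)
E
```

```text
time: 10.75
tool_pos: [0.6512, -0.2303, 0.142]
tcp_rot: [-1.209, 1.21, -1.209]
wrist_force: [0.3, -0.2, -2.3]
width: 0.132
t 10.75 pos [ 0.6512 -0.2303  0.142 ] y [-0.  0. -1.] z [ 1. -0. -0.] F [ 0.3 -0.2 -2.3] w 11.3 q [-0.38  0.38  1.67 -0.    1.09 -0.38]
```

View pics/s6.png

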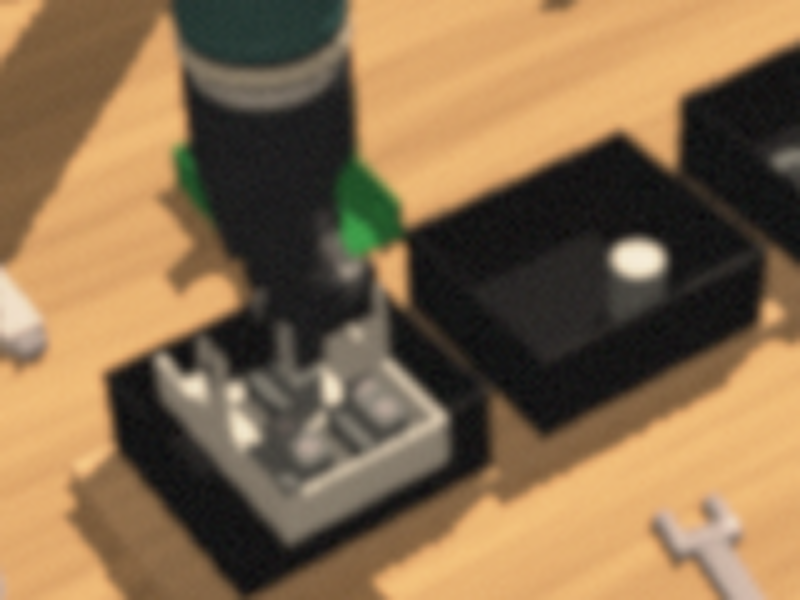

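```bash
python3 -m jog '[[0,0,-1,0,14],[0,0,-1,0,18],[0,0,-1,0,22],[0,0,-1,0,24],[-1,0,-1,0,24],[-3,0,-1,0,24],[-5,0,-1,0,25],[-7,0,-2,0,25],[-9,0,-2,0,26],[-11,0,-3,0,26]]' 20
python3 - <<'E'
from h import *
tool(); c=cam("scene"); crop(c,"s7",220,180,380,300,5); c=cam("wrist","w7")
E
```

```text
time: 12.05
tool_pos: [0.6404, -0.2303, 0.1393]
tcp_rot: [-1.209, 1.209, -1.209]
wrist_force: [0.5, 0.7, -0.7]
width: 0.308
t 12.05 pos [ 0.6404 -0.2303  0.1393] y [ 0. -0. -1.] z [1. 0. 0.] F [ 0.5  0.7 -0.7] w 26.3 q [-0.38  0.36  1.7   0.    1.08 -0.38]
```

View pics/s7.png

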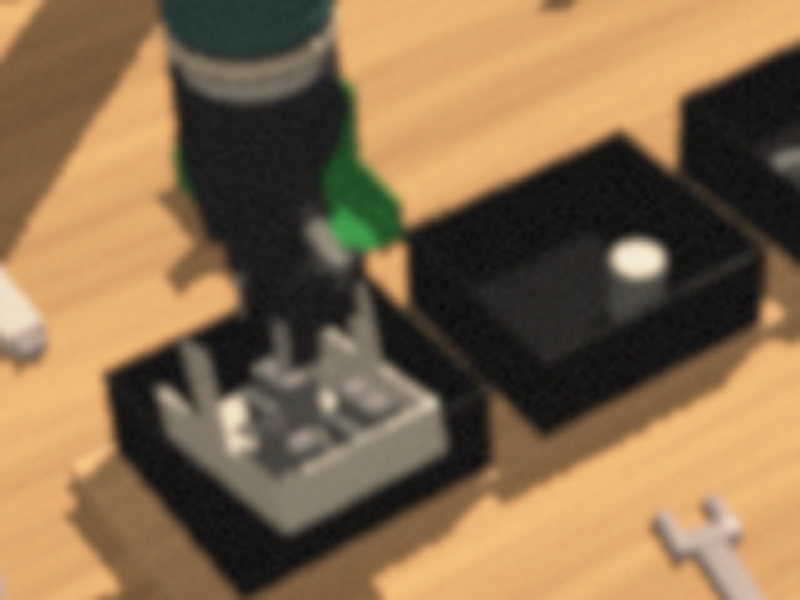

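View pics/w7.png

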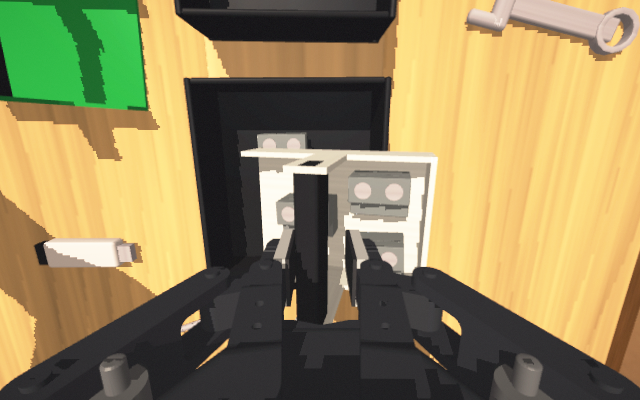

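The tray is tipping in a controlled way, with the bar resting against the front pad at (298,235). I'll keep following it round.

```bash
python3 -m jog '[[-2,0,-1,0,28],[-5,0,-3,0,29],[-8,0,-5,0,30],[-10,0,-8,0,30],[-13,0,-10,0,30],[-15,0,-13,0,30],[-18,0,-15,0,30],[-20,0,-17,0,30],[-22,0,-19,0,30],[-24,0,-20,0,30]]' 20
python3 - <<'E'
from h import *
tool(); c=cam("scene"); crop(c,"s8",220,180,380,300,5); c=cam("wrist","w8")
E
```

```text
time: 13.4
tool_pos: [0.6163, -0.2303, 0.1191]
tcp_rot: [-1.209, 1.209, -1.209]
wrist_force: [0.2, -0.6, -0.2]
width: 0.353
t 13.4 pos [ 0.6163 -0.2303  0.1191] y [-0.  0. -1.] z [ 1.  0. -0.] F [ 0.2 -0.6 -0.2] w 30.1 q [-0.4   0.34  1.77 -0.    1.03 -0.4 ]
```

View pics/s8.png

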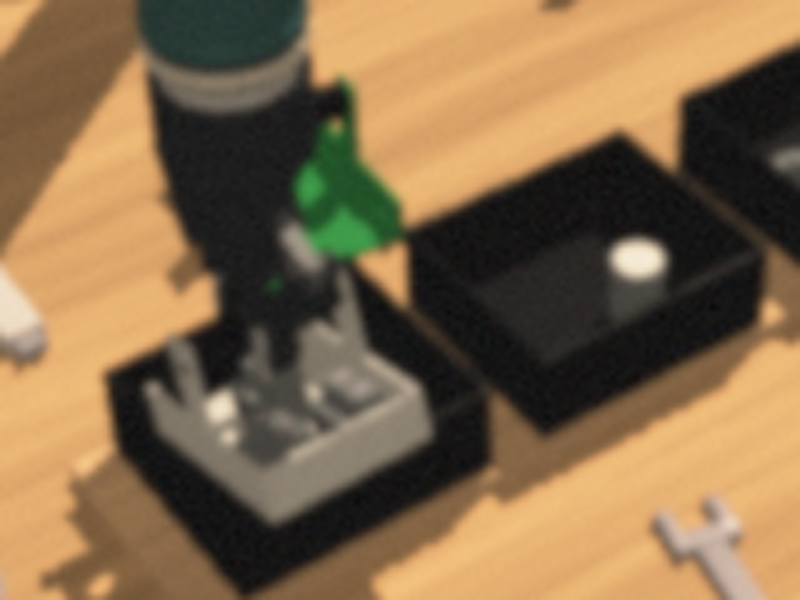

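View pics/w8.png

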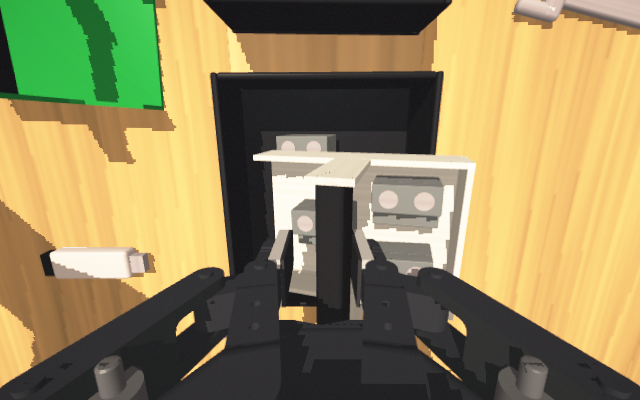

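```bash
cat >> h.py <<'E'
from scipy.optimize import least_squares
def fitpose(c,obj,px,x0,yaw=0.):
    obj=np.array(obj,float);px=np.array(px,float)
    def X(p):
        s,cc=np.sin(p[3]),np.cos(p[3])
        return np.c_[p[0]+obj[:,0]*cc-obj[:,2]*s,p[1]+obj[:,1],p[2]+obj[:,0]*s+obj[:,2]*cc]
    r=least_squares(lambda p:(w2px(c,X(p))-px).ravel(),x0)
    p=r.x; print("tray",p[:3].round(4),"tilt deg",np.degrees(p[3]).round(1),"res",r.fun.round(1))
    h=X(p)[0]; s,cc=np.sin(p[3]),np.cos(p[3])
    g=lambda x,z:(round(p[0]+x*cc-z*s,4),round(p[2]+x*s+z*cc,4))
    print("handle",g(0,.066),"mouth",g(-.06,0),"back",g(.06,0)); return p
E
python3 - <<'E'
from h import *
c=cam("wrist"); crop(c,"w8c",240,120,500,300,3)
fitpose(c,[(-.06,.045,.027),(.06,.045,.027),(.06,.042,.027)],[(254,156),(475,159),(470,164)],[.64,-.23,.06,.3])
E
```

```text
tray [ 0.6396 -0.2299  0.0513] tilt deg 6.0 res [ 0.   0.  -2.1 -0.3  2.1  0.3]
handle (np.float64(0.6327), np.float64(0.117)) mouth (np.float64(0.58), np.float64(0.045)) back (np.float64(0.6993), np.float64(0.0576))
```

View pics/w8c.png

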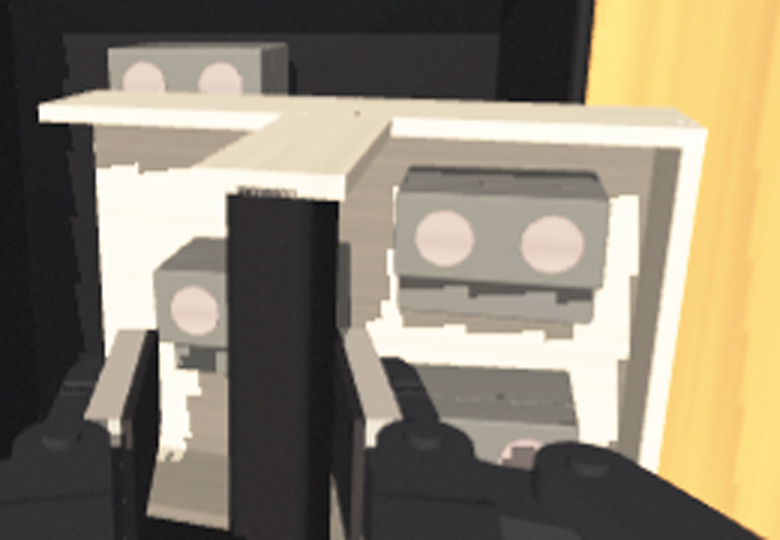

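```bash
cat >> h.py <<'E'
def fit2(obs,x0):
    # obs: list of (cam, obj pts, px); yaw,tilt; p=x,y,z,tilt
    def X(p,obj):
        s,cc=np.sin(p[3]),np.cos(p[3]); obj=np.array(obj,float)
        return np.c_[p[0]+obj[:,0]*cc-obj[:,2]*s,p[1]+obj[:,1],p[2]+obj[:,0]*s+obj[:,2]*cc]
    f=lambda p:np.concatenate([(w2px(c,X(p,o))-np.array(q,float)).ravel() for c,o,q in obs])
    r=least_squares(f,x0,loss="soft_l1",x_scale=[.01,.01,.01,.1]); p=r.x
    print("tray",p[:3].round(4),"tilt deg",np.degrees(p[3]).round(1)); print(r.fun.round(1))
    s,cc=np.sin(p[3]),np.cos(p[3]); g=lambda x,z:np.round([p[0]+x*cc-z*s,p[2]+x*s+z*cc],4)
    print("handle",g(0,.066),"mouth",g(-.06,0),"back",g(.06,0)); return p
def draw(c,p,f,box,k):
    s,cc=np.sin(p[3]),np.cos(p[3])
    im=cv2.resize(c["pixels"][:,:,::-1],None,fx=k,fy=k,interpolation=cv2.INTER_CUBIC)
    B=lambda x0,x1,y0,y1,z0,z1:[((x,y,z)) for x in(x0,x1) for y in(y0,y1) for z in(z0,z1)]
    for pts in (B(-.06,.06,-.045,.045,0,.027),B(-.006,.006,-.042,.042,.055,.077)):
        o=np.array(pts);W=np.c_[p[0]+o[:,0]*cc-o[:,2]*s,p[1]+o[:,1],p[2]+o[:,0]*s+o[:,2]*cc]
        q=(w2px(c,W)*k+k/2).astype(int)
        for i in range(8):
            for b in(1,2,4):
                if not i&b: cv2.line(im,tuple(map(int,q[i])),tuple(map(int,q[i|b])),(0,0,255) if len(pts) else 0,1)
    x0,y0,x1,y1=[int(v*k) for v in box]; cv2.imwrite("pics/"+f+".png",im[y0:y1,x0:x1])
E
python3 - <<'E'
from h import *
w=cam("wrist"); s=cam("scene")
a=lambda L:[(240+x/3,120+y/3) for x,y in L]; b=lambda L:[(220+x/5,180+y/5) for x,y in L]
p=fit2([(s,[(.06,.045,.027),(.06,-.045,.027),(.06,-.045,0),(.06,.045,0)],b([(418,388),(268,482),(274,524),(432,438)])),
 (w,[(-.06,.045,.027),(.06,.042,.027)],a([(40,108),(685,148)]))],[.64,-.23,.06,.3])
draw(w,p,"d8w",(230,120,500,310),2.9); draw(s,p,"d8s",(230,190,340,300),5)
E
```

```text
tray [ 0.6396 -0.2308  0.0524] tilt deg 16.2
[-0.1  1.2 -2.3 -1.1 -0.9  0.1 -0.8  0.6 -0.1 -0.5  0.2 -0.1]
handle [0.6212 0.1157] mouth [0.582  0.0356] back [0.6972 0.0691]
```

View pics/d8w.png

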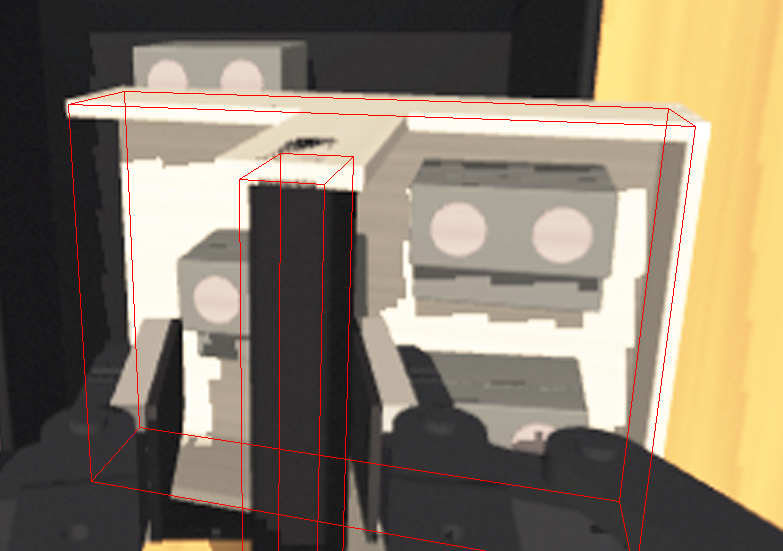

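View pics/d8s.png

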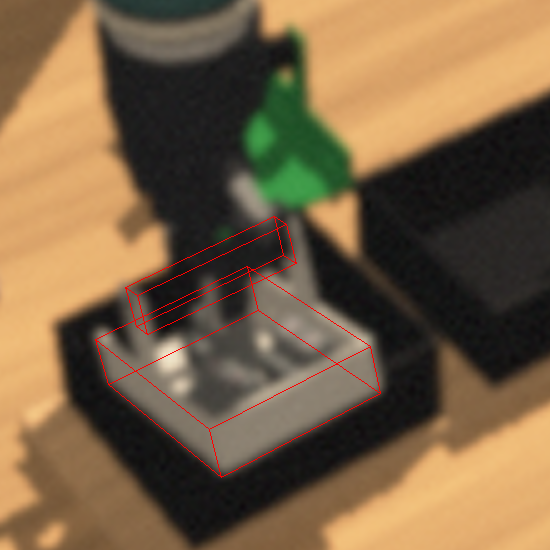

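The fit gives a tilt of about 16° with the mouth at (0.582, z 0.036), resting on the stock block. I'll level the tray and regrip. Then I'll turn it to yaw -90°, so the mouth faces +y and the tray rests on the bin's -y wall, where the stock block isn't under the mouth.

```bash
python3 -m jog '[[3,0,3,0,30],[7,0,7,0,29],[11,0,11,0,28],[15,0,15,0,27],[20,0,18,0,26],[25,0,20,0,25],[29,0,21,0,25],[32,0,22,0,24],[35,0,23,0,22],[35,0,23,0,20]]' 20
python3 - <<'E'
from h import *
tool(); c=cam("scene"); crop(c,"s9",220,180,380,300,5); c=cam("wrist","w9")
E
```

```text
time: 14.9
tool_pos: [0.6518, -0.2303, 0.1421]
tcp_rot: [-1.209, 1.209, -1.209]
wrist_force: [-0.3, -0.6, -0.4]
width: 0.233
t 14.9 pos [ 0.6518 -0.2303  0.1421] y [ 0.  0. -1.] z [1. 0. 0.] F [-0.3 -0.6 -0.4] w 19.9 q [-0.38  0.38  1.67  0.    1.09 -0.38]
```

View pics/w9.png

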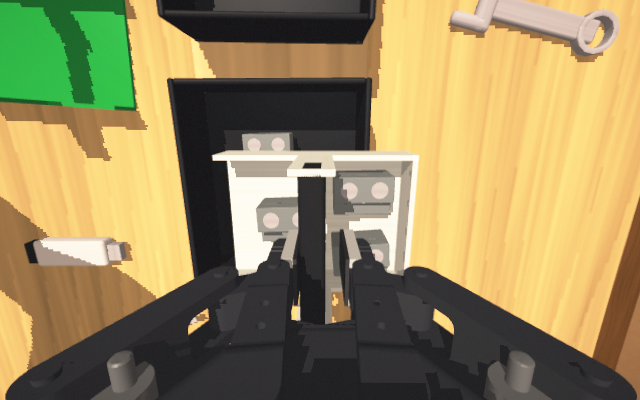

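```bash
python3 -m jog '[[0,0,0,0,16],[0,0,0,0,10],[0,0,0,0,5],[0,0,0,0,5],[0,0,1,0,5],[0,0,5,0,5],[0,0,13,0,5],[0,0,24,0,5],[0,0,33,0,5],[0,0,38,0,5]]' 25
python3 - <<'E'
from h import *
tool(); c=cam("scene"); crop(c,"s10",220,180,380,300,5); c=cam("wrist","w10")
t=cam("top"); print(px2w(t,[[487,157]],0.04).round(3))
E
```

```text
time: 16.25
tool_pos: [0.6521, -0.2306, 0.1818]
tcp_rot: [-1.208, 1.208, -1.211]
wrist_force: [0.2, 0.7, -2.8]
width: 0.134
t 16.25 pos [ 0.6521 -0.2306  0.1818] y [ 0.002 -0.001 -1.   ] z [1.    0.    0.002] F [ 0.2  0.7 -2.8] w 11.4 q [-0.38  0.34  1.64 -0.    1.15 -0.38]
[[ 0.613 -0.406  0.04 ]]
```

View pics/w10.png

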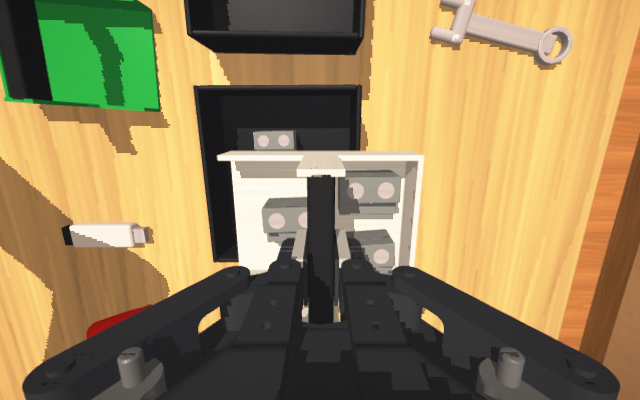

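View pics/s10.png

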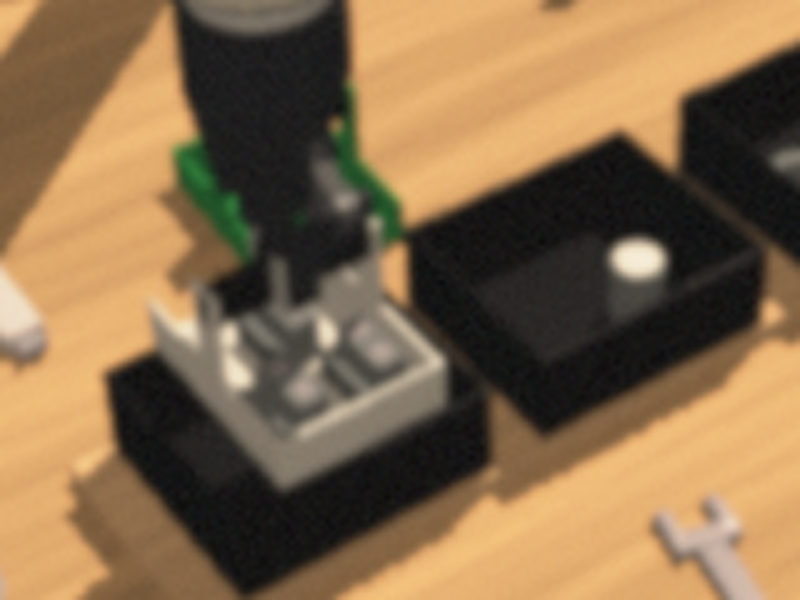

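```bash
python3 -m jog '[[0,0,2,-4,5],[-2,-2,5,-11,5],[-5,-4,5,-20,5],[-8,-7,5,-30,5],[-12,-11,5,-40,5],[-16,-15,5,-50,5],[-20,-19,5,-60,5],[-24,-23,5,-70,5],[-27,-26,5,-79,5],[-28,-27,5,-86,5]]' 20; python3 -m jog '[[0,0,0,-3,5],[0,0,0,-4,5],[0,0,-4,-4,5],[0,0,-11,-4,5],[0,0,-19,-4,5],[0,0,-27,-4,5],[0,0,-33,-4,5],[0,0,-36,-4,5],[0,0,-37,-4,5],[0,0,-37,-4,5]]'
python3 - <<'E'
from h import *
tool(); c=cam("scene"); crop(c,"s11",220,180,380,300,5); c=cam("wrist","w11")
E
```

```text
time: 17.65
tool_pos: [0.6229, -0.2574, 0.1845]
tcp_rot: [-0.073, 2.189, -2.188]
wrist_force: [0.2, 0.8, -1.6]
width: 0.135
time: 18.9
tool_pos: [0.6237, -0.2574, 0.1485]
tcp_rot: [0.0, 2.221, -2.221]
wrist_force: [-0.1, -0.0, -2.2]
width: 0.131
t 18.9 pos [ 0.6237 -0.2574  0.1485] y [ 0. -0. -1.] z [ 0. -1.  0.] F [-0.1 -0.  -2.2] w 11.2 q [-0.43  0.34  1.71  0.    1.09  1.14]
```

View pics/w11.png

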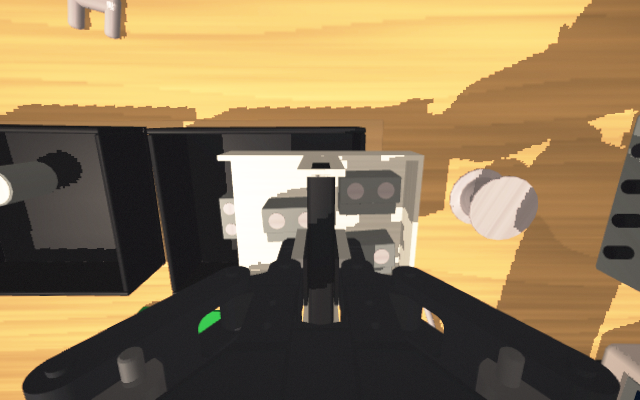

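View pics/s11.png

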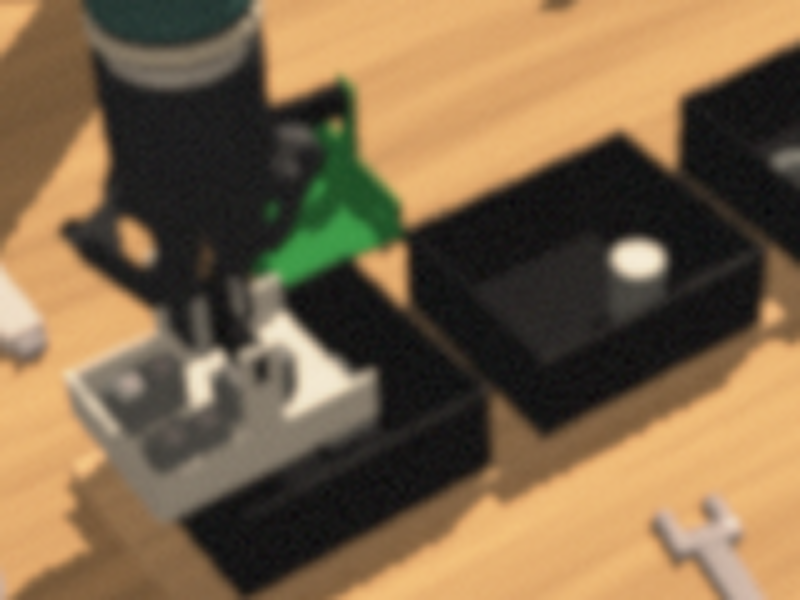

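```bash
python3 -m jog '[[0,-3,-2,0,5],[0,-4,-4,0,5],[0,-4,-4,0,14],[0,-4,-4,0,19],[0,-4,-4,0,24],[0,-3,-4,0,26],[0,0,-5,0,26],[0,3,-6,0,26],[0,6,-7,0,28],[0,9,-8,0,28]]' 20; python3 -m jog '[[0,3,-2,0,30],[0,6,-4,0,30],[0,9,-6,0,30],[0,12,-9,0,30],[0,15,-12,0,30],[0,18,-15,0,30],[0,21,-18,0,30],[0,23,-19,0,30],[0,24,-20,0,30],[0,24,-20,0,30]]' 20
python3 - <<'E'
from h import *
tool(); c=cam("scene"); crop(c,"s12",220,180,380,300,5); c=cam("wrist","w12")
E
```

```text
time: 20.25
tool_pos: [0.6235, -0.248, 0.1402]
tcp_rot: [-0.0, 2.221, -2.221]
wrist_force: [-1.2, 0.6, 0.1]
width: 0.325
time: 21.5
tool_pos: [0.6235, -0.2244, 0.1203]
tcp_rot: [-0.0, 2.221, -2.221]
wrist_force: [0.3, -0.8, 0.1]
width: 0.354
t 21.5 pos [ 0.6235 -0.2244  0.1203] y [ 0. -0. -1.] z [ 0. -1.  0.] F [ 0.3 -0.8  0.1] w 30.2 q [-0.38  0.35  1.76 -0.    1.04  1.19]
```

View pics/w12.png

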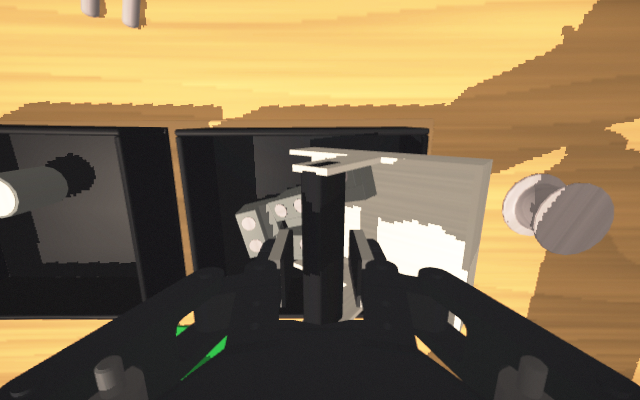

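View pics/s12.png

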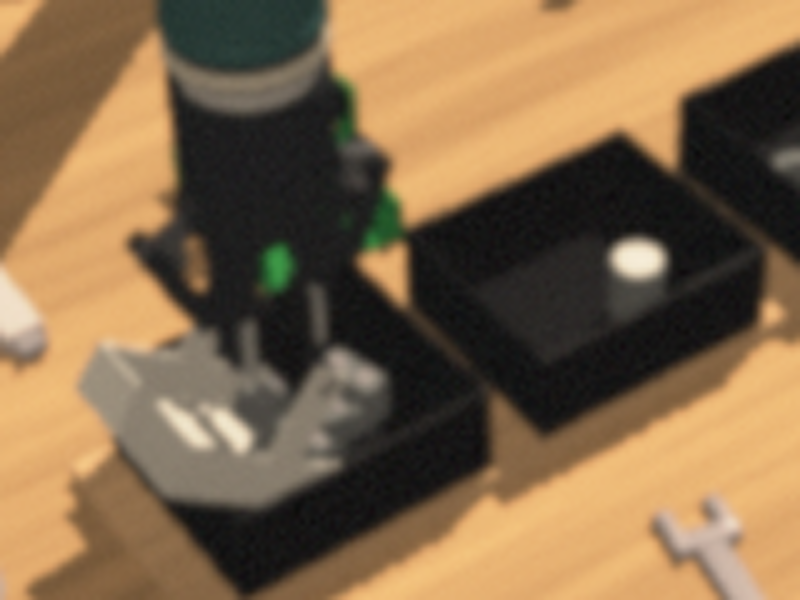

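The tray is tipped steeply and the blocks have slid to the mouth around (290,210). I'll take a closer look.

Run:
```python
from h import *
c=cam("wrist"); crop(c,"w12c",220,130,400,280,4.4)
```

```text
(no output)
```

View pics/w12c.png

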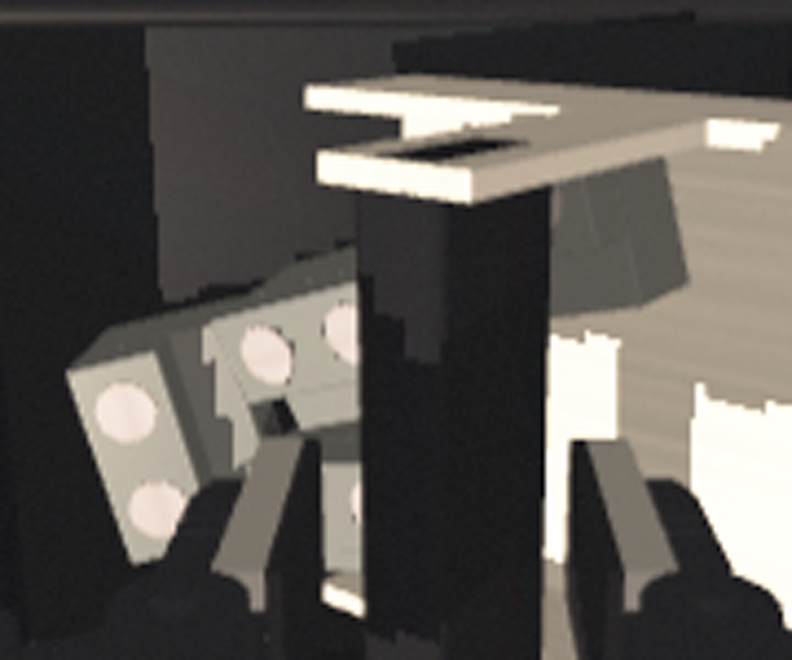

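```bash
python3 -m jog '[[0,5,0,0,30],[0,10,0,0,30],[0,12,0,0,30],[0,8,1,0,30],[0,2,2,0,30],[0,-4,4,0,30],[0,-8,6,0,30],[0,-11,8,0,30],[0,-13,9,0,30],[0,-13,9,0,30]]' 20
python3 - <<'E'
from h import *
tool(); c=cam("scene"); crop(c,"s13",220,180,380,300,5);c=cam("wrist"); crop(c,"w13c",200,120,400,280,4)
E
```

```text
time: 22.9
tool_pos: [0.6236, -0.2346, 0.1305]
tcp_rot: [-0.0, -2.227, 2.215]
wrist_force: [-0.6, 11.1, 6.4]
width: 0.351
t 22.9 pos [ 0.6236 -0.2346  0.1305] y [-0.     0.005 -1.   ] z [-0.001 -1.    -0.005] F [-0.6 11.1  6.4] w 30.0 q [-0.4   0.35  1.74  0.01  1.06  1.17]
```

View pics/w13c.png

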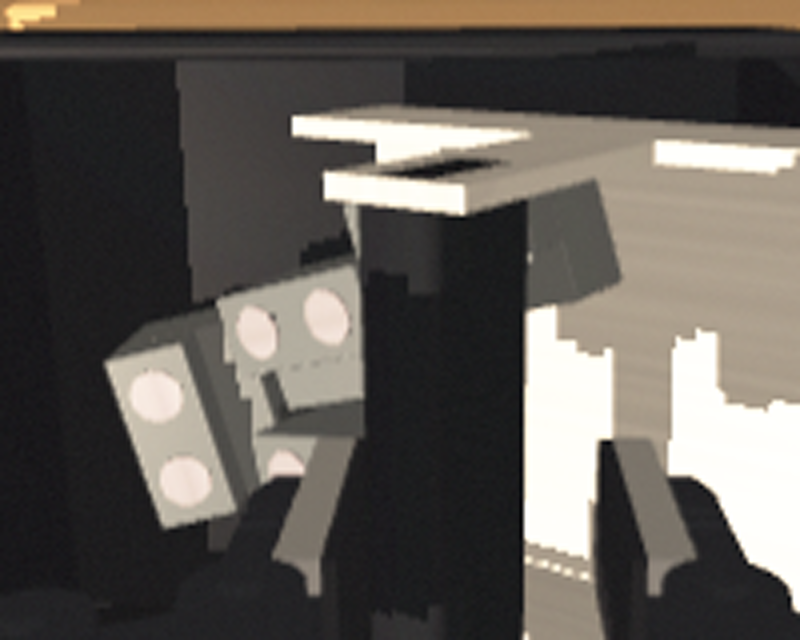

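View pics/s13.png

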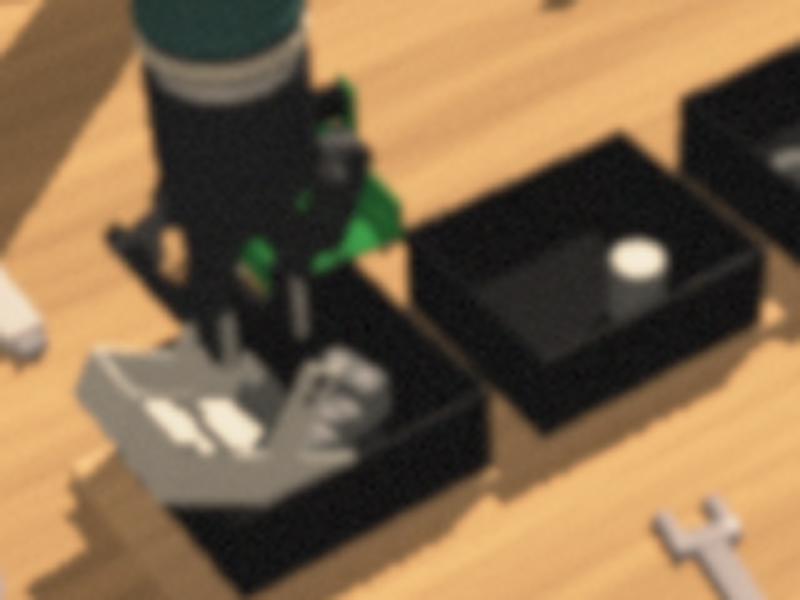

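```bash
python3 -m jog '[[0,3,3,0,30],[0,3,6,0,30],[0,2,9,0,30],[0,0,12,0,30],[0,-3,14,0,30],[0,-6,15,0,30],[0,-9,16,0,30],[0,-9,16,0,30],[0,-9,16,0,30],[0,-9,16,0,30]]' 20
python3 - <<'E'
from h import *
tool(); c=cam("scene"); crop(c,"s14",220,180,380,300,5);c=cam("wrist"); crop(c,"w14c",200,120,400,280,4)
E
```

```text
time: 24.25
tool_pos: [0.6237, -0.2464, 0.1453]
tcp_rot: [0.0, 2.221, -2.221]
wrist_force: [0.9, 3.4, 2.2]
width: 0.353
t 24.25 pos [ 0.6237 -0.2464  0.1453] y [ 0. -0. -1.] z [ 0. -1.  0.] F [0.9 3.4 2.2] w 30.2 q [-0.41  0.34  1.72  0.    1.08  1.16]
```

View pics/w14c.png

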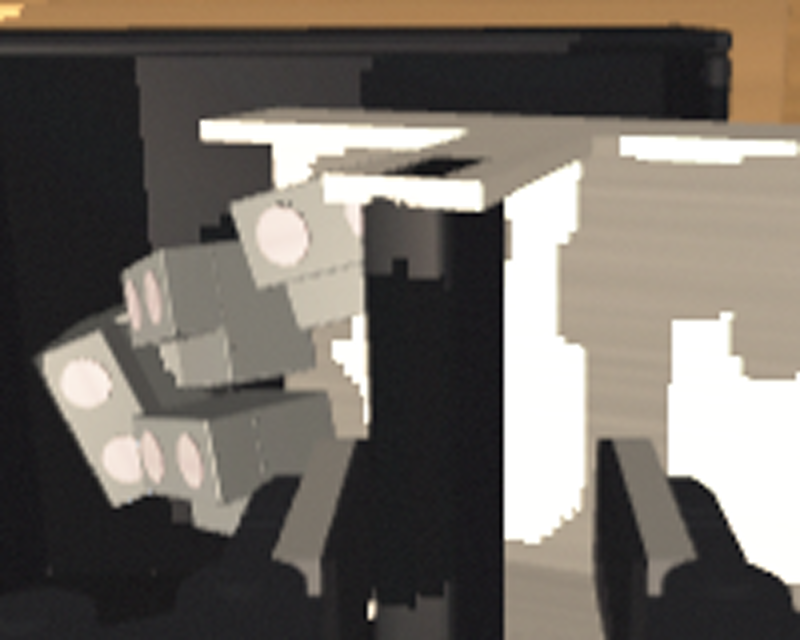

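View pics/s14.png

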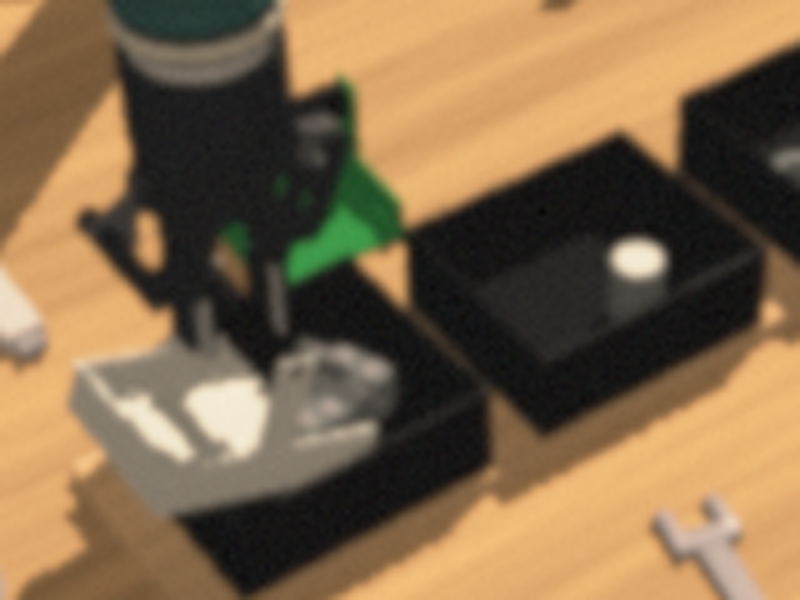

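Two blocks are out and the third is at the mouth near (290,235) in the crop. I'll dip once more.

```bash
python3 -m jog '[[0,4,-4,0,30],[0,8,-9,0,30],[0,12,-13,0,30],[0,13,-14,0,30],[0,13,-14,0,30],[0,13,-9,0,30],[0,11,-4,0,30],[0,5,-1,0,30],[0,-3,1,0,30],[0,-6,2,0,30]]' 20
python3 - <<'E'
from h import *
tool(); c=cam("scene"); crop(c,"s15",220,180,380,300,5);c=cam("wrist"); crop(c,"w15c",200,120,400,280,4)
E
```

```text
time: 25.6
tool_pos: [0.6239, -0.2532, 0.1483]
tcp_rot: [0.002, 2.22, -2.222]
wrist_force: [0.2, 1.4, 1.5]
width: 0.35
t 25.6 pos [ 0.6239 -0.2532  0.1483] y [ 0.001 -0.001 -1.   ] z [-0.    -1.     0.001] F [0.2 1.4 1.5] w 29.9 q [-0.42  0.34  1.71 -0.    1.09  1.15]
```

View pics/w15c.png

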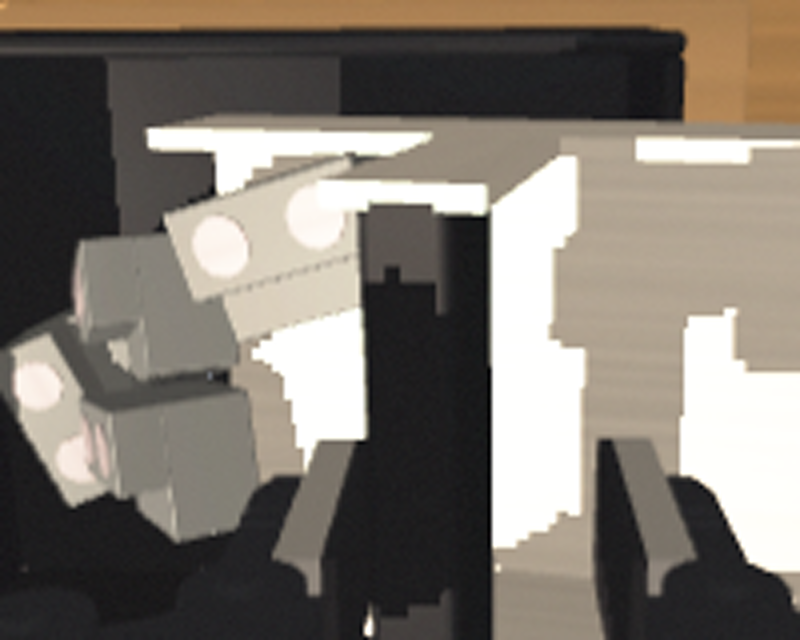

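View pics/s15.png

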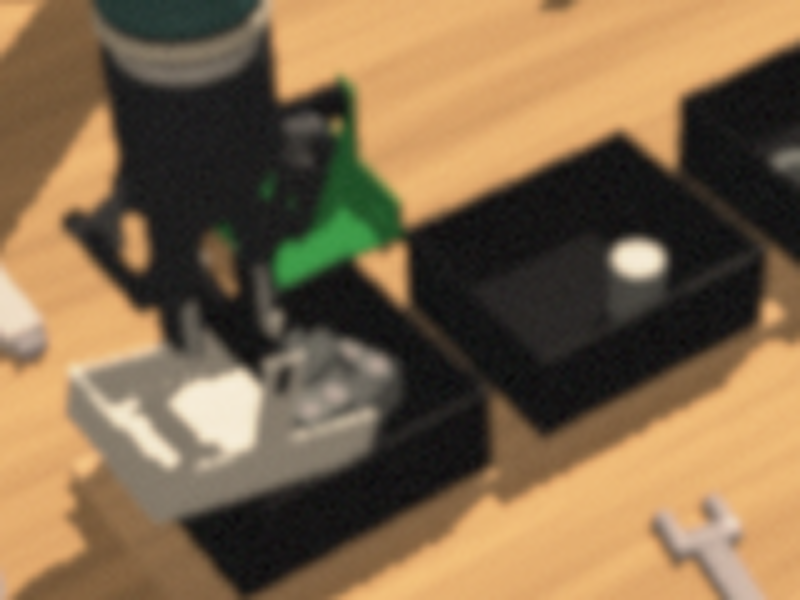

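```bash
python3 -m jog '[[0,-4,0,0,28],[0,-8,0,0,26],[0,-8,0,0,20],[0,-8,0,0,12],[0,-8,0,0,5],[0,-8,0,0,5],[0,-8,4,0,5],[0,-8,12,0,5],[0,-8,22,0,5],[0,-8,28,0,5]]' 25
python3 - <<'E'
from h import *
tool(); c=cam("scene"); crop(c,"s16",220,180,380,300,5);c=cam("wrist","w16");
E
```

```text
time: 26.95
tool_pos: [0.624, -0.2605, 0.1767]
tcp_rot: [0.002, 2.22, -2.221]
wrist_force: [-0.1, 0.8, -1.9]
width: 0.135
t 26.95 pos [ 0.624  -0.2605  0.1767] y [ 0.002 -0.001 -1.   ] z [ 0.    -1.     0.001] F [-0.1  0.8 -1.9] w 11.6 q [-0.43  0.32  1.68  0.    1.14  1.14]
```

View pics/w16.png

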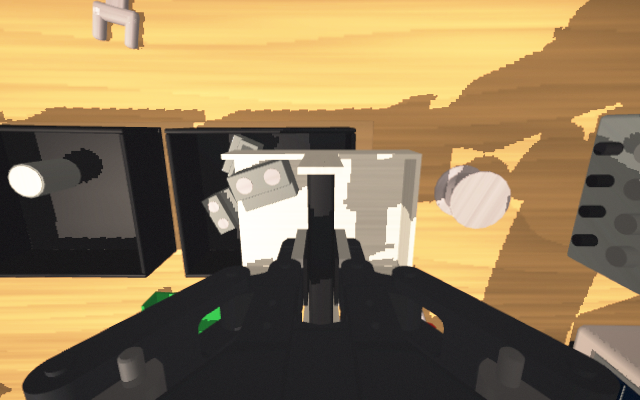

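View pics/s16.png

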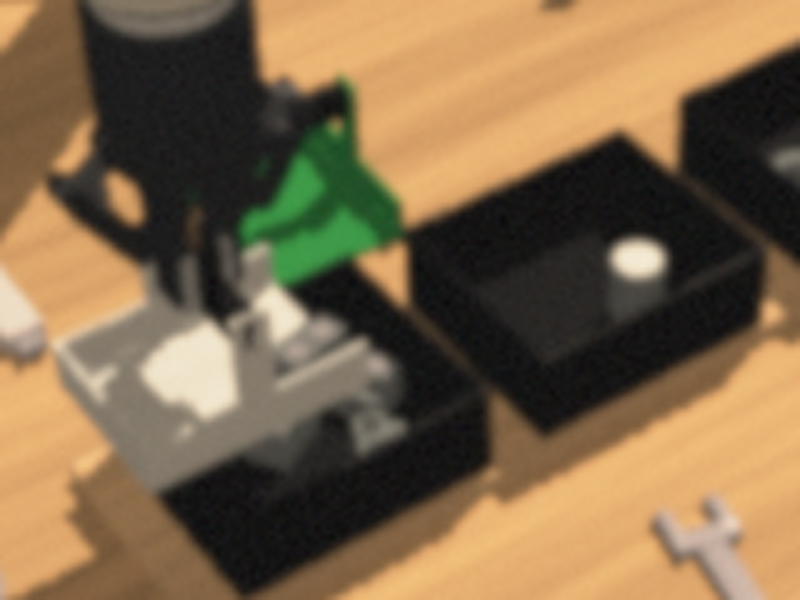

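```bash
python3 -m jog '[[0,-3,0,0,5],[0,-8,0,0,5],[0,-14,0,0,5],[0,-20,0,0,5],[0,-26,0,0,5],[0,-31,0,0,5],[0,-35,0,0,5],[0,-36,0,0,5],[0,-36,0,0,5],[0,-36,0,0,5]]' 25
python3 - <<'E'
from h import *
tool(); c=cam("wrist"); crop(c,"w17",150,110,350,270,4)
c=cam("scene"); crop(c,"s17",220,180,380,300,5)
E
```

```text
time: 28.3
tool_pos: [0.6235, -0.2961, 0.1753]
tcp_rot: [-0.0, 2.221, -2.221]
wrist_force: [0.4, 0.6, -1.1]
width: 0.131
t 28.3 pos [ 0.6235 -0.2961  0.1753] y [-0.  0. -1.] z [ 0. -1. -0.] F [ 0.4  0.6 -1.1] w 11.2 q [-0.48  0.35  1.65  0.    1.15  1.09]
```

View pics/w17.png

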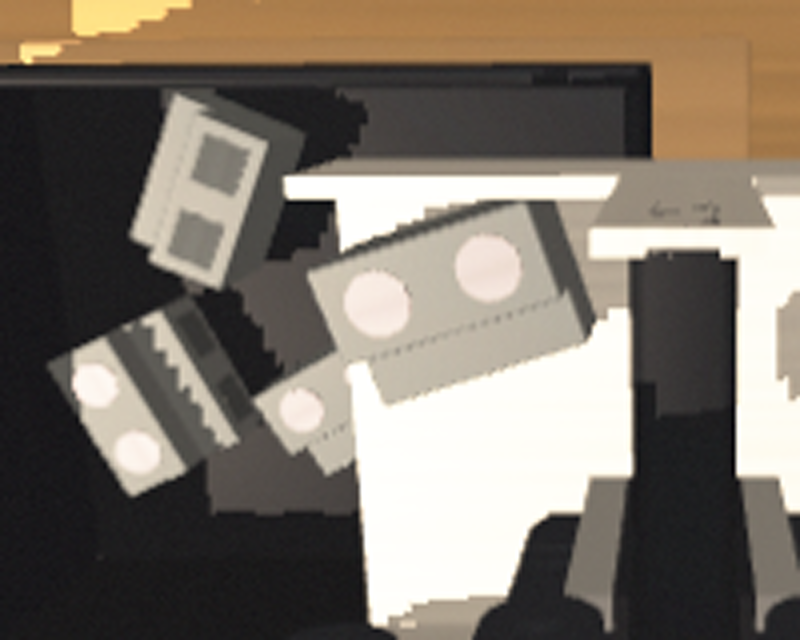

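View pics/s17.png

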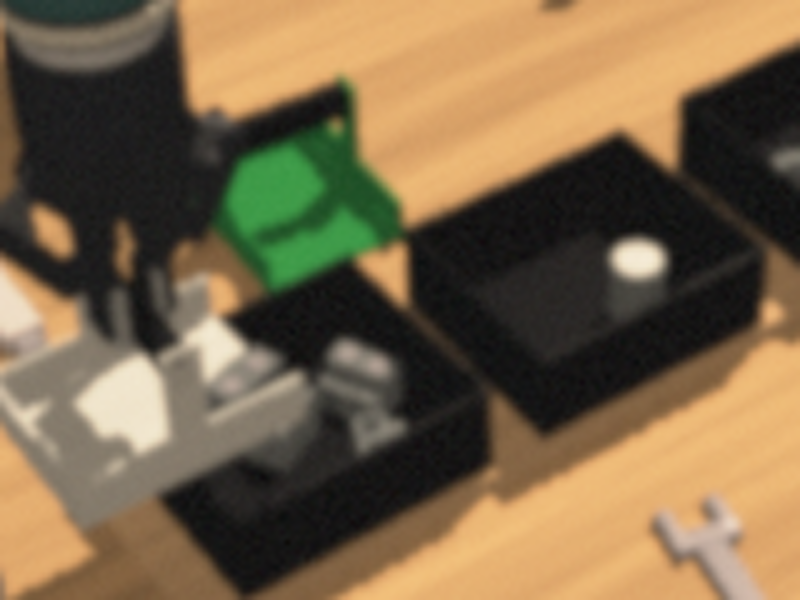

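The third block sits on the tray floor near the mouth, at (450,300) in the crop. A dumped block lies under the mouth, so another tip would ground on it. I'll slide this block off with a gentle run-up and a sharp reversal, keeping the mouth over the bin and the tray level and low.

```bash
python3 -m jog '[[0,-3,-2,0,5],[0,-9,-5,0,5],[0,-17,-8,0,5],[0,-26,-12,0,5],[0,-35,-15,0,5],[0,-43,-17,0,5],[0,-49,-17,0,5],[0,-53,-17,0,5],[0,-54,-17,0,5],[0,-54,-17,0,5]]' 60; python3 -m jog '[[0,6,0,0,5],[0,20,0,0,5],[0,43,0,0,5],[0,78,0,0,5],[0,20,0,0,5],[0,20,0,0,5],[0,20,0,0,5],[0,20,0,0,5],[0,20,0,0,5],[0,20,0,0,5]]'
python3 - <<'E'
from h import *
tool(); c=cam("wrist"); crop(c,"w18",150,110,350,270,4)
c=cam("scene"); crop(c,"s18",220,180,380,300,5)
E
```

```text
time: 29.65
tool_pos: [0.6236, -0.3502, 0.1584]
tcp_rot: [-0.0, 2.221, -2.221]
wrist_force: [-0.0, -0.3, -0.9]
width: 0.125
time: 30.9
tool_pos: [0.6235, -0.3299, 0.1583]
tcp_rot: [-0.001, 2.221, -2.221]
wrist_force: [-0.3, 0.7, -0.5]
width: 0.126
t 30.9 pos [ 0.6235 -0.3299  0.1583] y [-0.  0. -1.] z [ 0. -1. -0.] F [-0.3  0.7 -0.5] w 10.8 q [-0.52  0.39  1.63  0.    1.13  1.05]
```

View pics/w18.png

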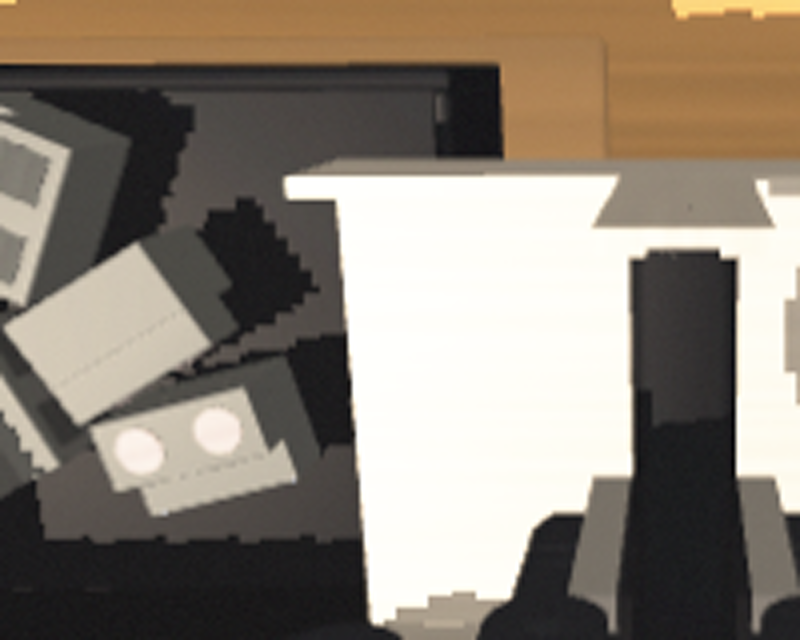

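View pics/s18.png

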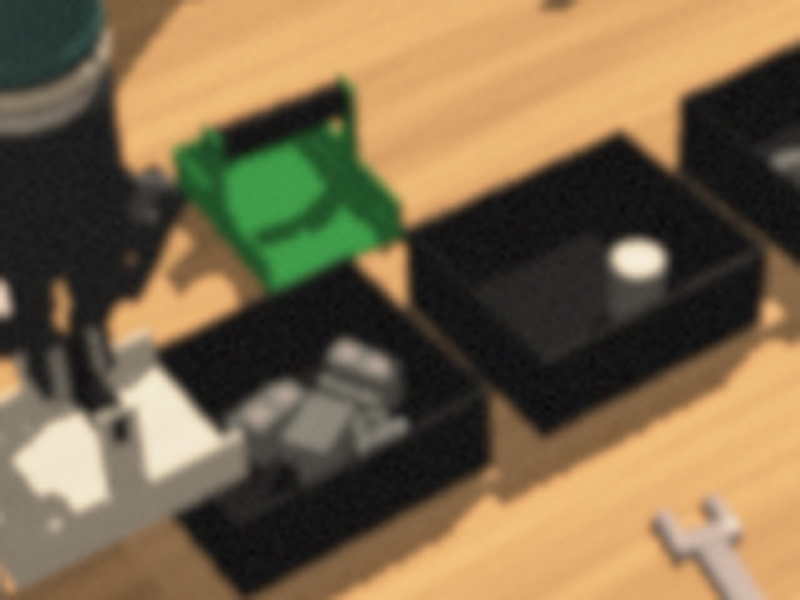

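The tray is empty and all four blocks are in bin_3. Before I set the tray down, I'll check the earlier tilt was over 0.4 rad by overlaying a model on the saved picture s12.

Run:
```python
from h import *
c=cam("scene")
out=[]
for th,xc in((24,21),(38,21)):
    im=cv2.imread("pics/s12.png")[150:570,0:480].copy(); t=np.radians(th); s,cc=np.sin(t),np.cos(t)
    # contact point (y=-.283,z=.067) is tray point (xc,0) ; tray +x -> world -y
    x0=0.0-xc/1000*cc; z0=.067-xc/1000*s
    for b in ((-.06,.06,-.045,.045,0,.027),(-.006,.006,-.042,.042,.055,.077)):
        o=np.array([(x,y,z) for x in b[:2] for y in b[2:4] for z in b[4:]])
        X=x0+o[:,0]*cc-o[:,2]*s; Z=z0+o[:,0]*s+o[:,2]*cc
        W=np.c_[.6237+o[:,1],-.283-X,Z]
        q=((w2px(c,W)-[220,180])*5+2-[0,150]).astype(int)
        for i in range(8):
            for k in(1,2,4):
                if not i&k: cv2.line(im,tuple(map(int,q[i])),tuple(map(int,q[i|k])),(0,0,255),1)
    print(th,"handle z",z0+.066*cc)
    out.append(im[:, :395])
cv2.imwrite("pics/ov.png",np.hstack(out))
```

```text
24 handle z 0.11875253069981986
38 handle z 0.10607981875620483
```

View pics/ov.png

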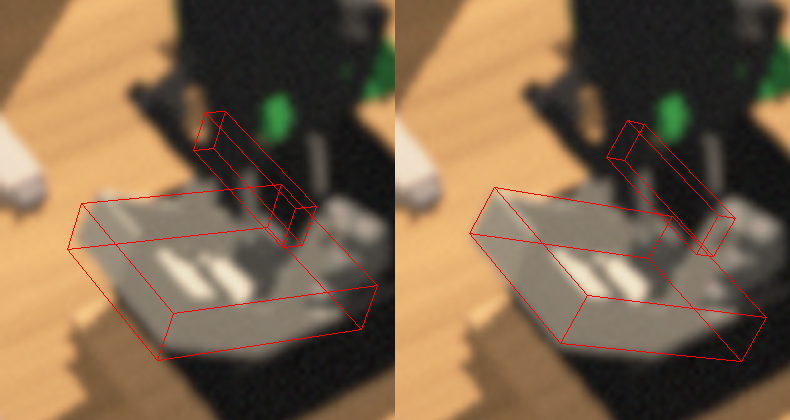

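The 38° overlay fits (24° doesn't), and the handle was at z ≈ 0.106, so the tip counts. Now I'll take the tray back to its starting spot on the bench.

```bash
python3 -m jog '[[0,2,10,2,5],[0,8,25,7,5],[-8,22,38,15,5],[-22,46,45,23,5],[-40,80,47,31,5],[-60,120,47,39,5],[-80,162,47,47,5],[-100,204,47,55,5],[-120,246,47,62,5],[-140,286,47,67,5]]' 60; python3 -m jog '[[-18,36,0,3,5],[-33,66,0,5,5],[-44,88,0,6,5],[-51,99,-8,6,5],[-53,102,-25,6,5],[-53,102,-50,6,5],[-53,102,-78,6,5],[-53,102,-102,6,5],[-53,102,-118,6,5],[-53,102,-124,6,5]]'
python3 - <<'E'
from h import *
tool(); c=cam("wrist","w19"); tool()
c=cam("scene"); crop(c,"s19",200,130,400,280,4)
E
```

```text
time: 32.3
tool_pos: [0.4831, -0.0431, 0.2064]
tcp_rot: [-0.993, 1.494, -1.496]
wrist_force: [0.4, 0.3, -1.7]
width: 0.126
time: 33.55
tool_pos: [0.4295, 0.0571, 0.0804]
tcp_rot: [-1.057, 1.427, -1.424]
wrist_force: [-15.7, -2.6, 38.9]
width: 0.123
t 33.55 pos [0.4295 0.0571 0.0804] y [-0.004 -0.001 -1.   ] z [ 0.956 -0.293 -0.003] F [-15.7  -2.6  38.9] w 10.5 q [ 0.07 -0.01  2.26 -0.    0.89  0.37]
t 33.6 pos [0.4299 0.0572 0.0808] y [-0.003 -0.    -1.   ] z [ 0.956 -0.293 -0.003] F [-0.4  0.2 -1.4] w 10.7 q [ 0.08 -0.01  2.26 -0.    0.89  0.37]
```

View pics/w19.png

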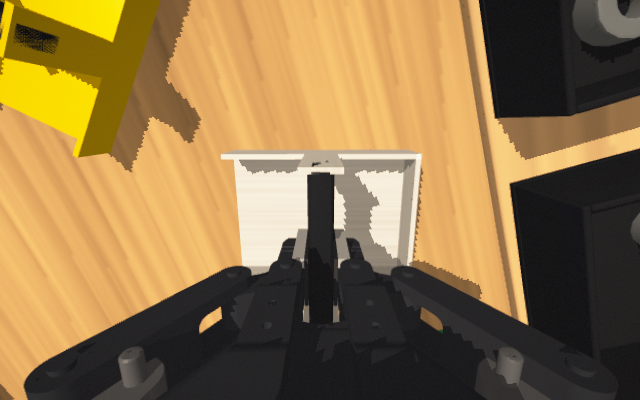

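View pics/s19.png

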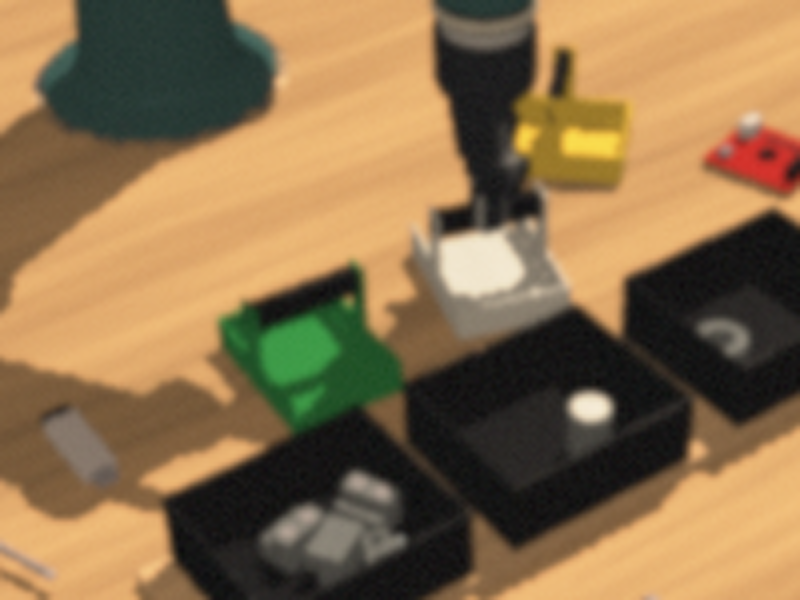

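```bash
python3 -m jog '[[0,0,-1,0,5],[0,0,-1,0,5],[0,0,-1,0,14],[0,0,-1,0,20],[0,0,-1,0,35],[0,0,-1,0,50],[0,0,-1,0,70],[0,0,-1,0,85],[0,0,-1,0,85],[0,0,-1,0,85]]' 20; python3 -m jog '[[0,0,10,0,85],[0,0,25,0,85],[0,0,45,0,85],[0,0,70,0,85],[0,0,95,0,85],[0,0,115,0,85],[0,0,130,0,85],[-5,40,140,0,85],[-10,80,145,0,85],[-10,100,145,0,85]]'
python3 - <<'E'
from h import *
tool(); c=cam("top","t20"); crop(c,"t20c",230,110,470,290,3.3)
c=cam("scene"); crop(c,"s20",200,130,400,280,4)
E
```

```text
time: 34.9
tool_pos: [0.4305, 0.0577, 0.0802]
tcp_rot: [-1.054, 1.424, -1.424]
wrist_force: [-0.7, -0.2, 0.4]
width: 0.991
time: 36.15
tool_pos: [0.4205, 0.1593, 0.2266]
tcp_rot: [-1.053, 1.423, -1.423]
wrist_force: [-0.6, -0.2, -0.1]
width: 0.994
t 36.15 pos [0.4205 0.1593 0.2266] y [ 0.002  0.001 -1.   ] z [ 0.957 -0.291  0.001] F [-0.6 -0.2 -0.1] w 84.9 q [ 0.31 -0.15  2.1   0.    1.19  0.6 ]
```

View pics/t20c.png

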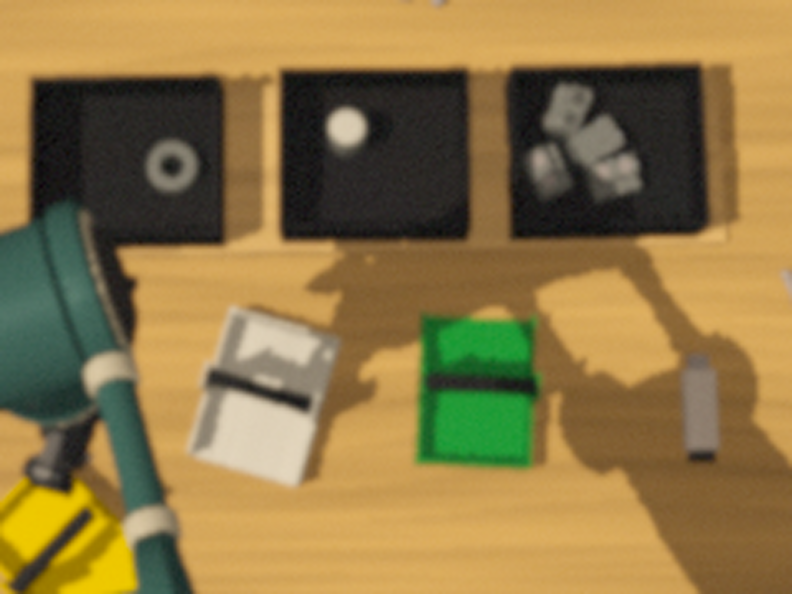

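View pics/s20.png

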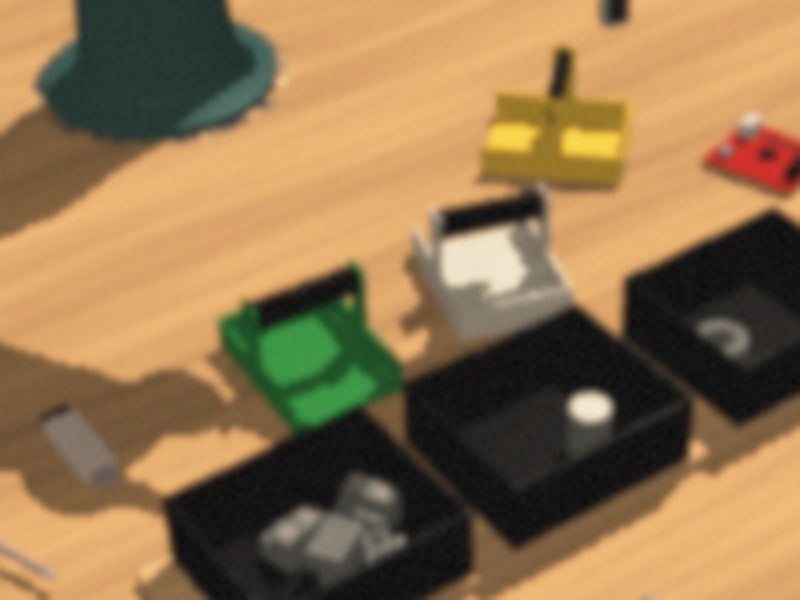

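View pics/t20.png

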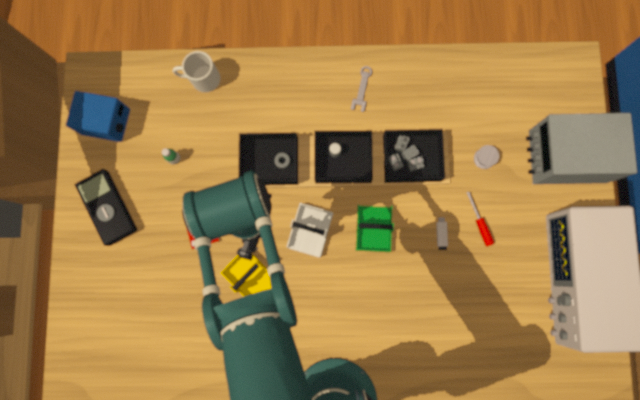

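The tray stands flat and empty at (311,230). Four blocks are in bin_3 around (405,153). The capacitor, ring core and bystanders haven't moved, and the arm touches nothing. Handing in.

Run:
```python
from workcell import bot
print(bot.finish_job())
```

```text
the job is handed in; nothing more can be done
None
```

I tipped all three blocks into bin_3, which held the stock block. I then set the empty tray back flat on the bench near where it started, let go, and handed the job in at about 36 s. No verdict was reported.

**How it went:**
- **Tilting:** The moves can't tilt the tool, and pressing the gripped tray on the rim didn't tip it either. I rested the tray on the bin rim instead, loosened the jaws and let it tip under control.
- **First try:** With the mouth towards the robot, the tray stopped at about 16° on the stock block. I levelled it, gripped it again and turned the mouth to +y.
- **Blocks out:** At roughly 38° (judged by overlaying a model on the picture, handle about 106 mm up) two blocks slid out. The third stayed near the mouth after a second dip. I slid it off with a short run-up and a sharp reversal, with the tray level and the mouth over the bin, so it was not tipped out.

**Last checks:**
- **Final pictures (top and scene):** Four blocks lie in bin_3. Some lie on their sides or lean on each other, and all look to be below the rim. The capacitor, the ring core and the bystanders in view look unmoved. The arm covered part of the red board in the top view, but the scene view shows it in place. The tray looks flat, judged by eye and not measured.
- **Forces:** The highest wrist readings I saw were about 39 N when the tray touched the bench and 25 N when it was pressed on the rim, against the 120 N limit.

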